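# Set out the first-aid things

## Robot

A 6-joint arm with a two-finger parallel gripper is mounted at the origin on the work surface. World frame = base frame: x ahead of the robot, y to its left, z up, the work surface at z = 0. Lengths are in m, angles in degrees, forces in N, time in s.
With the tool pointing down it reaches from about 0.375 to 0.9 m from the base axis. Payload 3.1 kg.
Tool frame: the origin (TCP) lies at the very end of the fingers, on their centre line; the grasp point (between the pads) lies 19 mm behind it; z points along the fingers, y is the line along which they close (so a half turn about z gives the same grasp; the last joint's range is limited). The gripper opens to 87 mm and grips with 3 to 60 N. Pads are 19 mm wide; open, the fingers measure 117 mm over their backs; the gripper's body (75 mm by 190 mm) begins 51 mm behind the grasp point.
Start: joints at [-86.202, 30.224, 82.088, -0, 67.689, -10.227], TCP at [0.152, -0.606, 0.223] pointing down, gripper open.
Joint ranges: [-176.69, 176.69], [-43.24, 126.21], [12.49, 139.97], [-82, 262], [0, 151.66], [-163.58, 163.58]. Speed limits (degrees/s): [159.86, 159.86, 180, 180, 180, 180].

## Interface

Orientations are given as a 3x3 rotation matrix whose columns are the frame's x, y, z axes.
In Python, from rig import readout, viewer, ticket gives the robot as it stands.
- The arm moves only by the tool send_rows, never from a script. Its argument "moves" is a list of rows, each a list of 6 numbers: the shift along the tool's x, y, z in units of 250 mm (1.0 is 250 mm), then the turn, a rotation vector about the tool's x, y, z in units of 90 degrees (1.0 is 90 degrees). A call has 1 to 12 rows; each row is the pose to reach, as a shift and turn from the pose commanded when the call began, along the tool's axes at that moment; what a row does not reach only later rows make up. A row lasts 1/10 s, in which the tool goes at most 50 mm and 8.59 degrees, less where a joint would pass 70% of its speed; a pose out of reach is approached as far as the arm can. A call with a number of a shift or a turn outside -1 to 1 is refused whole. A call with a gripper value outside its range is refused whole. "grip" is the opening, from 0 (shut) to 1 (fully open), set as the call begins (left out, the last holds). The fingers move at their own pace and stop on an object; the grip force is fixed at half the most. Time passes only in rows, so rows that repeat a pose let the fingers close. It gives the time, the measured TCP pose, the force, the opening and the grip force at its end, in the units of the state.
- readout.read_state(): the state, without advancing time (a new reading comes with each control period).
- viewer.capture(name): name is "side" or "top" or "wrist"; returns (picture, depth): 400x640x3 uint8, red, green, blue; 400x640 float32, m along the optical axis (not along the pixel's ray), 0 where there is no reading.
- viewer.camera_info(name): a dict with "fx", "fy", "cx", "cy" (pixels), "distortion" ([k1, k2, p1, p2, k3] as OpenCV has them; the pictures are not rectified), "R" (3x3) and "t" (3): a world point X has camera coordinates R X + t; the wrist camera has in their place "tool_from_camera" (4x4, takes a point from camera to tool coordinates, whose origin is the TCP and whose axes are the flange's). Camera axes: x right, y down, z forward; pixel columns grow to the right and rows downward; lengths in m; the calibration is good to about 2 mm. A picture is of the moment at which its call begins: read the wrist's pose just before it. camera_info takes no time and is no camera call.
- ticket.hand_in(): hands the job in; it is judged then, once.
The state is a dict: "time_s": time; "joint_positions": joint angles; "qvel": joint speeds; "tau": joint torques, N m; "position": TCP position; "tcp_rot": TCP orientation; "force": force on the tool from outside, world axes, zero at the start; "moment": the same for the moment, N m; "opening": opening from 0.0 (shut) to 1.0 (fully open); "grasp_force": force on a finger pad.
Only numpy, scipy, OpenCV 4.12 (cv2) and the standard library are available. Lean on these libraries where they do the work, as an engineer would, in place of code of your own. Each camera call takes 0.05 s, during which the arm holds its last target. There are 200 camera calls.

## Task

Someone needs a cut dressed. Lever up the tightly clipped lid of the green first-aid box with the blade of the glue spatula, working it in at the notch, and swing the lid wide open; slide the enamel plate over the table, without lifting it, until it lies wholly on the round blue mat, and stand everything that is in the box on the plate, each thing on its own base as it stood in the box. Press the lid shut again until the clip has snapped over it, leave the spatula lying flat on its black rubber pad, and leave the ornament and the polish tin where they are.

Things in the scene. Friction and masses are not known exactly. Their poses are not given: they have to be found in the camera images.
- aid_box: Green plastic first-aid box, fixed, closed by a lid. Origin: centre of its underside, on the table. Outside 170 mm (its x) by 235 mm (its y), walls 4 mm thick, rim 78 mm above the table, inner floor (grey tray) 28 mm above it, no dividers. Its x axis points from the front wall (clip, notch) to the rear wall (hinge). The things inside stand in two rows, centres about 65 mm (x) and 110 mm (y) apart.
- clip_top (a point): Top of the box's white spring clip: 44 mm wide (y), upright in the middle of the front wall, 10 mm in front of it, reaching 92 mm above the table. A bead on it catches a bead on the lid: it takes about 3 to 7 N at the lid's front edge, up or down, to snap past; the edge moves some 11 mm (0.065 rad) in passing.
- lid_hinge (a point): Hinge line of the lid at mid-width: box x = +85 mm, y = 0, 81.5 mm above the table; runs along the box's y. Axes as the box.
- pry_notch (a point): Centre of the lever notch on the outer face of the box's front wall: a gap 50 mm wide (y) and 8 mm high between the wall, cut down there to 70.5 mm above the table, and the underside of the closed lid (78.5 mm); its lower edge serves as the fulcrum. The blade goes in level along the box's x axis. Axes as the box.
- aid_lid (a joint): Lid angle, rad: 0 = shut, grows as the front edge rises, stop at 1.9 (leaning back beyond upright). A flat slab 170 x 235 x 6 mm, flush with the box's outer faces. The hinge is stiff: the lid stays at any angle and takes up to 2 N at its front edge to move. Below 0.02: fully shut, clip over it; about 0.06: resting on top of the clip.
- lid_edge (a point): Middle of the lid's front edge, on its upper face (moves with the lid; shut: box x = -85 mm, 84.5 mm above the table).
- spatula: Blunt glue spatula: dark wooden handle 80 mm long, 30 mm wide (y), 20 mm high, then a stiff steel blade 22 mm wide (y), 2.5 mm thick. x axis from handle to blade tip, z up as it lies. Origin: underside of the handle, which runs from x = -55 to +25 mm; the blade runs on to x = +100 mm at z = 10 mm. 90 g; centre of mass near x = -5 mm.
- spatula_tip (a point): End of the spatula's blade, in the middle of its thickness (spatula x = +100, z = +10 mm).
- pad: Black rubber pad on the table, fixed, 200 mm (its x) by 70 mm (its y), 4 mm thick; the spatula lies along it. Origin: centre of its underside.
- plate: White enamel plate with a blue rim, loose: 250 mm across the rim, rim 20 mm high, flat inside to about 90 mm from the centre, its inner floor 4 mm above the table, from there the side slopes up and outward. Mass about 280 g. Origin: centre of its underside.
- mat: Round blue mat printed on the table top, 300 mm across, without thickness. Origin: its centre.
- tweezer_case: Blue and white plastic tweezer case 90 mm (its x) by 24 mm (its y) by 22 mm high, 40 g. Origin: centre of its underside. None if absent.
- plaster_carton: Orange carton of plasters 75 mm (its x) by 28 mm (its y) by 40 mm high, 50 g. Origin: centre of its underside. None if absent.
- bandage_roll: Skin-coloured bandage roll standing on end, 44 mm across, 40 mm high, 50 g. Origin: centre of its underside. None if absent.
- balm_tub: White balm tub with a red lid, standing, 50 mm across, 36 mm high, 80 g. Origin: centre of its underside. None if absent.
- ornament: Short turned wooden candlestick-shaped ornament, 60 mm across the foot, 95 mm high, loose; to be left alone. Origin: centre of its underside.
- polish_tin: Flat round polish tin, red lid, 76 mm across, 24 mm high, loose; to be left alone. Origin: centre of its underside.
Mind the look-alikes: they are no part of the job. Several things look just like the pad: the one meant starts farthest from the robot's base. Several things look just like the spatula: the one meant starts nearest to the robot's base.

How it is judged (in metres and radians):
On the way, in this order (a step that is already met when the one before it is completed fails the run):
1. the lid is levered up off its clip, the spatula bearing on the box and lid (lid angle 0.08 to 0.5 rad) (value of joint aid_lid between 0.08 and 0.5 rad and contact force between spatula and aid_box above 0.3 N), for 0.1 s.
2. the lid is swung wide open (past 1.3 rad) (value of joint aid_lid above 1.3 rad), for 0.2 s.
At the end, for the whole second after the job is handed in: Lid below 0.025 rad; plate flat, within 25 mm of the mat's centre; each thing from the box upright (0.2 rad) on the plate's floor, its centre within 85 mm of the plate's; spatula flat, its origin within 50 mm of the pad's centre; all at rest (value of joint aid_lid below 0.025 rad and horizontal distance between plate and mat below 0.025 m and angle between plate's own z axis and vertical below 0.08 rad and linear speed of each of plate, tweezer_case, plaster_carton, bandage_roll, balm_tub below 0.02 m/s and horizontal distance between spatula and pad below 0.05 m and height (world z) of spatula below 0.03 m and (angle between spatula's own z axis and vertical below 0.15 rad or angle between spatula's own z axis and vertical above 2.99 rad) and horizontal distance between each of tweezer_case, plaster_carton, bandage_roll, balm_tub and plate below 0.085 m and z of each of tweezer_case, plaster_carton, bandage_roll, balm_tub in the frame of plate below 0.012 m and angle between each of tweezer_case, plaster_carton, bandage_roll, balm_tub's own z axis and vertical below 0.2 rad); the robot touches nothing.
It fails at once if the ornament is shifted by more than 30 mm or knocked over (distance of ornament from where it was at the start of the episode above 0.03 m or angle between ornament's own z axis and vertical above 0.5 rad).
It fails at once if the polish tin is shifted by more than 30 mm or knocked over (distance of polish_tin from where it was at the start of the episode above 0.03 m or angle between polish_tin's own z axis and vertical above 0.5 rad).
It fails at once if the plate is lifted off the table (more than 30 mm) instead of being slid (height (world z) of plate above 0.03 m).
Of tweezer_case, plaster_carton, bandage_roll, balm_tub only 2 to 4 are there at a start; the rules pass over those that are not, and their reading is None.
At some moment in a run one of plate, spatula may be knocked a few centimetres aside while the robot is not near it.
It also fails if it takes over 210 s, if anything falls off the work surface, if the arm or the gripper's body presses on something with over 40 N, if the wrist force passes 120 N, or if a joint passes its speed limit or range.

## Working session

There is one attempt and no reset: what is moved stays moved. The work goes in short steps, Python scripts to look and compute and a tool call to move; the robot and the scene stay as the last step left them, time stands still between calls to the robot, and variables do not carry over. Pictures are saved under pics/ and viewed, at most 14 in all, crops included, and the job is handed in when it is done.

Besides the shell and the picture viewer there is one more tool, called after "Call:" as name(argument=value, ...) on one line, values as JSON. send_rows: Moves the arm, as the interface text tells. Shifts and turns lie within -1 to 1; 1 stands for 250 mm of shift or 90 degrees of turn. Its arguments: {"type":"object","properties":{"moves":{"type":"array"},"grip":{"type":"number"}},"required":["moves"]}

```bash
ls; mkdir -p pics; python3 - <<'E'
from rig import readout, viewer
import cv2, numpy as np
s=readout.read_state(); print(s)
for n in ["side","top"]:
    p,d=viewer.capture(n); cv2.imwrite(f"pics/{n}0.png",p[:,:,::-1]); np.savez(f"/tmp/{n}0.npz",p=p,d=d)
    print(n,viewer.camera_info(n))
print(viewer.camera_info("wrist"))
E
```

```text
pics
{'time_s': 0.0, 'joint_positions': array([-8.62017672e+01,  3.02789598e+01,  8.21580003e+01, -4.74901549e-04,
        6.76879986e+01, -1.02262026e+01]), 'qvel': array([ 0.10957842,  0.01091562,  0.10244279,  0.00353745,  0.03325185,
       -0.04879676]), 'tau': array([ 2.37195854e-03, -4.40039170e+01, -1.76592010e+01,  6.33570878e-02,
        5.81863336e-02, -1.62264178e-04]), 'position': array([ 0.15144765, -0.60560759,  0.22156274]), 'tcp_rot': array([[ 9.70191728e-01,  2.42338582e-01, -1.52123349e-04],
       [ 2.42338332e-01, -9.70189363e-01,  2.17563983e-03],
       [ 3.79653016e-04, -2.14765309e-03, -9.99997622e-01]]), 'force': array([ 0.24710691,  0.0143389 , -0.06979284]), 'moment': array([0.03810434, 0.02972961, 0.01122862]), 'grasp_force': 0.0, 'opening': 1.0004857794962436}
side {'fx': 367.22004617420293, 'fy': 367.22004617420293, 'cx': 314.4904264254369, 'cy': 202.5086826612899, 'distortion': array([0.02049801, 0.        , 0.        , 0.        , 0.        ]), 'R': array([[-0.84891552, -0.52848205,  0.0070116 ],
       [-0.40586549,  0.64334065, -0.64914252],
       
[... 340 characters left out ...]
,
       [-0.99839909,  0.01556076, -0.05437935],
       [ 0.05470991,  0.02167009, -0.99826712]]), 't': array([0.05546498, 0.48650618, 1.26101148])}
{'fx': 287.2967305483456, 'fy': 287.2967305483456, 'cx': 321.2717311841783, 'cy': 192.3994534057833, 'distortion': array([-0.00693101,  0.        ,  0.        ,  0.        ,  0.        ]), 'tool_from_camera': array([[ 6.71396902e-04, -9.64836038e-01, -2.62851611e-01,
         7.15808194e-02],
       [ 9.99999369e-01,  4.11057426e-04,  1.04543191e-03,
         6.28244898e-04],
       [-9.00623272e-04, -2.62852147e-01,  9.64835705e-01,
        -1.62646055e-01],
       [ 0.00000000e+00,  0.00000000e+00,  0.00000000e+00,
         1.00000000e+00]])}
```

View pics/top0.png

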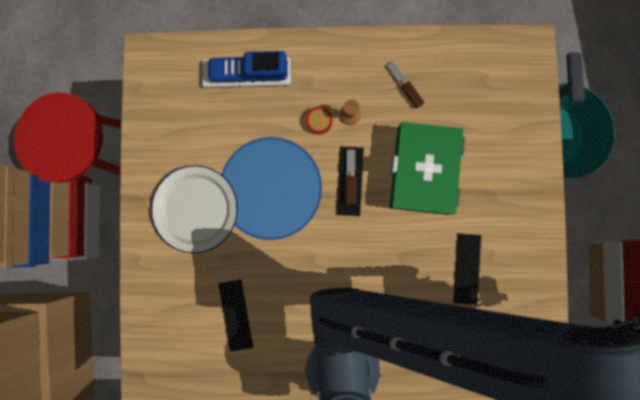

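View pics/side0.png

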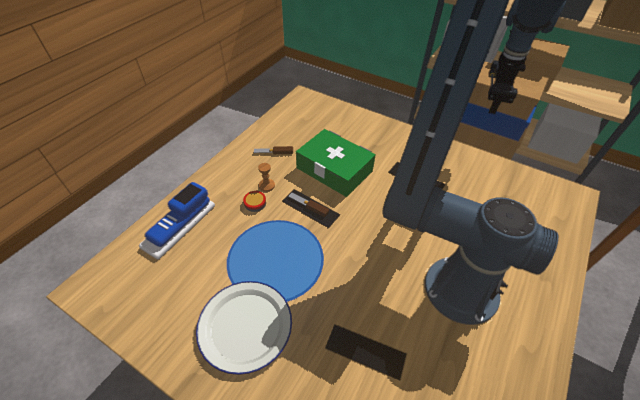

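The top view shows the green box (430,168) with its clip on the left (396,165), so box x points along -y in the world. The plate is at (194,209), the mat at (271,188), the polish tin at (318,120) and the ornament at (350,112).

Look-alikes:
- **Spatulas:** one at (350,178), on a pad, and one at (405,87). The base is near (342,371), so (350,178) is the nearest and is the one I want.
- **Pads:** (350,180), (236,315) and (467,268). The one at (350,180) is the farthest, so it is the target.

Next I'll measure these and take a close crop.

```bash
cat > h.py <<'E'
import numpy as np, cv2
from rig import readout, viewer
def calib(n, s=None):
    c=viewer.camera_info(n); K=np.array([[c["fx"],0,c["cx"]],[0,c["fy"],c["cy"]],[0,0,1.]])
    if n=="wrist":
        T=np.eye(4); T[:3,:3]=s["tcp_rot"]; T[:3,3]=s["position"]; T=T@c["tool_from_camera"]
        return K,c["distortion"],T[:3,:3],T[:3,3]
    return K,c["distortion"],c["R"].T,-c["R"].T@c["t"]
def cast(n,uv,z,s=None):
    K,D,R,o=calib(n,s); q=cv2.undistortPoints(np.float64(uv).reshape(-1,1,2),K,D).reshape(-1,2)
    d=np.c_[q,np.ones(len(q))]@R.T; return o+d*((z-o[2])/d[:,2])[:,None]
def project(n,X,s=None):
    K,D,R,o=calib(n,s); return cv2.projectPoints(np.float64(X).reshape(-1,1,3),cv2.Rodrigues(R.T)[0],-R.T@o,K,D)[0].reshape(-1,2)
def cloud(n,d,s=None):  # world point per pixel
    K,D,R,o=calib(n,s); v,u=np.mgrid[:400,:640]
    q=cv2.undistortPoints(np.stack([u,v],-1).reshape(-1,1,2).astype(float),K,D).reshape(400,640,2)
    return o+(np.dstack([q,np.ones((400,640))])*d[...,None])@R.T
def blobs(m,amin=30):
    n,l,st,c=cv2.connectedComponentsWithStats(m.astype(np.uint8)); return [(l==i) for i in range(1,n) if st[i,4]>=amin]
def rect(n,m,z,s=None):  # min-area rect in world xy at height z
    cs,_=cv2.findContours(m.astype(np.uint8),cv2.RETR_EXTERNAL,cv2.CHAIN_APPROX_NONE)
    c=max(cs,key=cv2.contourArea); w=cast(n,c.reshape(-1,2),z,s)[:,:2]
    return cv2.minAreaRect((w*1000).astype(np.float32))
E
python3 - <<'E'
from h import *
t=np.load('/tmp/top0.npz'); p=t['p']; hsv=cv2.cvtColor(p,cv2.COLOR_RGB2HSV); H,S,V=[hsv[...,i].astype(int) for i in range(3)]
yy,xx=np.mgrid[:400,:640]; reg=lambda a,b,c,d:(xx>a)&(xx<b)&(yy>c)&(yy<d)
def big(m): return max(blobs(m),key=lambda b:b.sum())
print('box',rect('top',big((H>45)&(H<85)&(S>120)&reg(370,500,100,230)),.0845))
print('clip px',[b.nonzero()[1].mean() for b in blobs((S<60)&(V>120)&reg(385,402,140,190),5)],[cast('top',[[b.nonzero()[1].mean(),b.nonzero()[0].mean()]],.092) for b in blobs((S<60)&(V>120)&reg(385,402,140,190),5)])
m=big((H>95)&(H<120)&(S>100)&reg(215,330,130,245)); print('mat',cv2.minEnclosingCircle((cast('top',np.argwhere(m)[:,::-1],0)[:,:2]*1000).astype(np.float32)))
m=big((S<75)&(V>110)&reg(140,245,155,260)); print('plate in',rect('top',m,.012))
m=big((V<40)&reg(330,370,135,225)); print('pad',rect('top',m,.004))
for nm,(r,z) in dict(wood=(reg(340,362,174,208),.024),steel=(reg(340,362,148,180),.0155)).items():
    mm=(V>45)&r&((S>100) if nm=='wood' else (S<90)); 
    try: print(nm,rect('top',big(mm),z))
    except Exception as e: print(nm,e)
c=cv2.resize(p[90:230,290:480],None,fx=4,fy=4,interpolation=cv2.INTER_CUBIC)
cv2.imwrite('pics/crop_top.png',c[...,::-1])
q=np.load('/tmp/side0.npz')['p'][115:235,235:385]; cv2.imwrite('pics/crop_side.png',cv2.resize(q,None,fx=5,fy=5,interpolation=cv2.INTER_CUBIC)[...,::-1])
print('orn,tin',cast('top',[[350,118]],0.0),cast('top',[[318,120]],.024))
E
```

```text
box ((560.1154174804688, -233.887939453125), (176.56227111816406, 232.28977966308594), 82.72097778320312)
clip px [np.float64(395.13432835820896)] [array([[ 0.5711097 , -0.14849788,  0.092     ]])]
mat ((519.0598754882812, 200.67303466796875), 146.98690795898438)
plate in ((467.1001892089844, 416.0292663574219), (246.46157836914062, 260.7372131347656), 10.872318267822266)
pad ((535.037353515625, -29.442489624023438), (63.259925842285156, 188.40452575683594), 85.17543029785156)
wood ((510.25872802734375, -32.09815216064453), (28.2142333984375, 79.1686782836914), 88.99972534179688)
steel ((586.5673217773438, -33.807586669921875), (28.45621681213379, 77.45018768310547), 88.98677062988281)
orn,tin [[ 0.71875602 -0.03404151  0.        ]] [[0.70907223 0.05828466 0.024     ]]
```

View pics/crop_top.png

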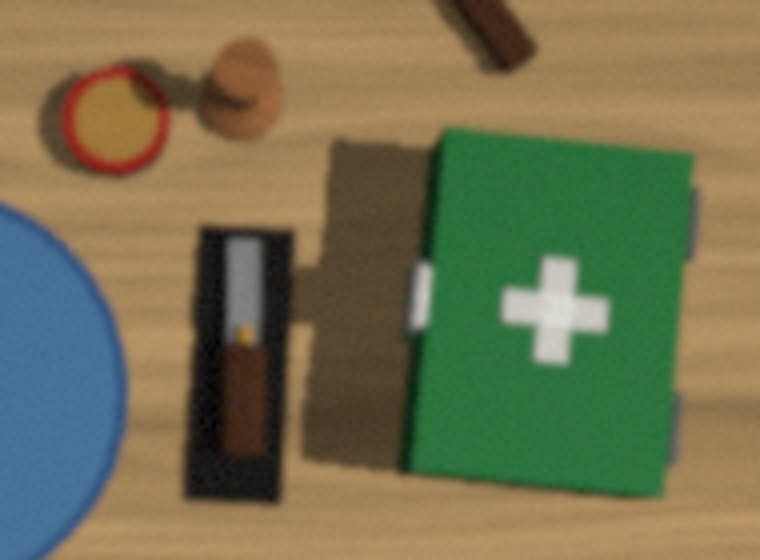

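View pics/crop_side.png

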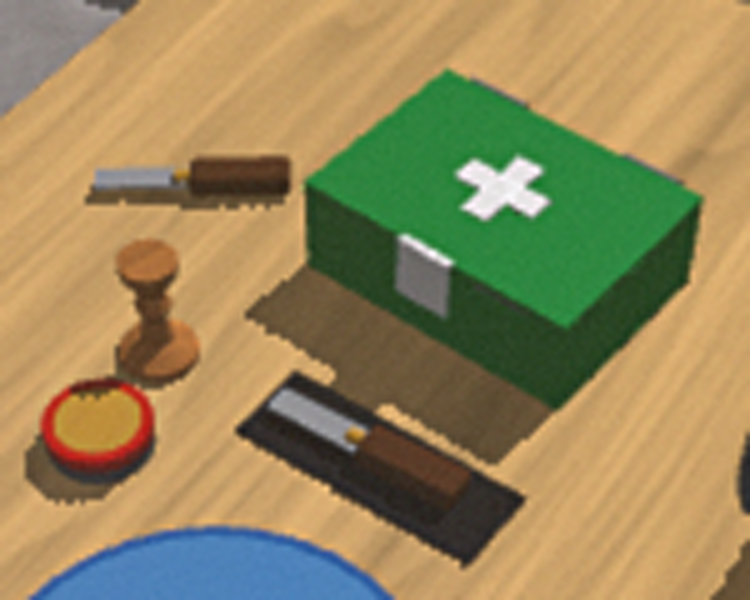

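The crops confirm the target spatula: steel blade toward +x, wooden handle toward the base, lying on the farthest pad. The other spatula lies loose on the wood behind the ornament. The notch can't be seen from here, so I'll look at the box front with the wrist camera and refine the poses using depth.

```bash
cat >> h.py <<'E'
from scipy.spatial.transform import Rotation as Ro
def down(yaw_deg):  # tool z down, tool x at yaw
    a=np.radians(yaw_deg); x=np.array([np.cos(a),np.sin(a),0]); z=np.array([0,0,-1.]); return np.c_[x,np.cross(z,x),z]
def plan(p,R,s=None,cmd=None):  # row values to go to pose (from commanded/measured pose)
    s=s or readout.read_state(); p0,R0=cmd or (s["position"],s["tcp_rot"])
    d=R0.T@(np.array(p)-p0)/.25; w=Ro.from_matrix(R0.T@R).as_rotvec()/(np.pi/2)
    print("row",np.round(np.r_[d,w],3).tolist(),"rows~",np.ceil(max(np.linalg.norm(d)*5,np.linalg.norm(w)*90/8.59))); return d,w
E
python3 - <<'E'
from h import *
t=np.load('/tmp/top0.npz'); p,d=t['p'],t['d']; P=cloud('top',d)
hsv=cv2.cvtColor(p,cv2.COLOR_RGB2HSV); H,S,V=[hsv[...,i].astype(int) for i in range(3)]
yy,xx=np.mgrid[:400,:640]
m=(P[...,2]>.078)&(xx>385)&(xx<475)&(yy>110)&(yy<225)
g=m&(H>45)&(H<85)&(S>100); print('lid z',np.median(P[g][:,2]), rect('top',max(blobs(m),key=lambda b:b.sum()),.0845))
print(np.percentile(V[g],[2,10,50]))
g=g&(V>85)&(P[...,1]<-.15)
print(rect('top',max(blobs((V>90)&(H>45)&(H<85)&(S>100)&(xx>370)&(xx<480)),key=lambda b:b.sum()),.0845))
for nm,uv,z in [('lid side',None,0)]: pass
t=np.load('/tmp/side0.npz'); ps=t['p']
# lid corners in the side view (crop/5+offset)
c=np.array([[450,70],[307,185],[568,325],[702,200]])/5+[235,115]; print(cast('side',c,.0845).round(3))
ct=np.array([[443,128],[694,153],[663,495],[408,470]])/4+[290,90]; print(cast('top',ct,.0845).round(3))
# clip
print('clip side', cast('side',np.array([[397,236],[452,262]])/5+[235,115],.092).round(3))
# wrist look pose: tool tilted; camera to look at front face
E
```

```text
lid z 0.08543958842080834 ((560.7210083007812, -235.82962036132812), (187.53082275390625, 236.79580688476562), 82.67779541015625)
[ 99.04 110.   113.  ]
((560.1417236328125, -238.11929321289062), (169.08111572265625, 234.55252075195312), 82.86074829101562)
[[ 0.661 -0.332  0.085]
 [ 0.681 -0.163  0.085]
 [ 0.454 -0.14   0.084]
 [ 0.432 -0.302  0.085]]
[[ 0.686 -0.168  0.085]
 [ 0.666 -0.338  0.085]
 [ 0.435 -0.309  0.085]
 [ 0.454 -0.138  0.085]]
clip side [[ 0.594 -0.145  0.092]
 [ 0.548 -0.144  0.092]]
```

```bash
cat >> h.py <<'E'
BC=np.array([.5601,-.2381,0]); BY=262.86; ba=np.radians(BY)
BX=np.array([np.cos(ba),np.sin(ba),0]); BYV=np.array([-np.sin(ba),np.cos(ba),0]); Z=np.array([0,0,1.])
def box(x,y,z): return BC+x/1000*BX+y/1000*BYV+np.array([0,0,z/1000])
def tilt(e):  # tool x outward from box front, z tilted toward the box; e=90 is straight down
    e=np.radians(e); x=-np.sin(e)*BX-np.cos(e)*Z; z=np.cos(e)*BX-np.sin(e)*Z; return np.c_[x,np.cross(z,x),z]
E
python3 - <<'E'
from h import *
R=tilt(60); T=box(-85-47,0,145); s=readout.read_state()
print(T); m=(np.array(s["position"])*.55+T*.45); m[2]=.22
Rm=down(50); plan(m,Rm); plan(T,R,cmd=(m,Rm))
E
```

```text
[ 0.57650684 -0.10712361  0.145     ]
row [0.96, -0.685, 0.008, -0.001, -0.001, -0.4] rows~ 6.0
row [1.441, 0.011, 0.3, -0.096, -0.324, -0.357] rows~ 8.0
```

Call:
send_rows(moves=[[0.96, -0.69, 0, 0, 0, -0.4], [0.96, -0.69, 0, 0, 0, -0.4], [0.96, -0.69, 0, 0, 0, -0.4], [0.96, -0.69, 0, 0, 0, -0.4], [0.96, -0.69, 0, 0, 0, -0.4], [0.96, -0.69, 0, 0, 0, -0.4], [0.96, -0.69, 0, 0, 0, -0.4], [0.96, -0.69, 0, 0, 0, -0.4]])

```text
time_s: 0.9
position: [0.3431, -0.38, 0.2225]
tcp_rot: [[0.64, 0.768, -0.0], [0.768, -0.64, -0.0], [-0.0, -0.0, -1.0]]
force: [0.4, 0.3, 0.4]
opening: 0.999
grasp_force: 0.0
```

Call:
send_rows(moves=[[0.8, 0, 0.1, 0, 0, -0.2], [0.8, 0, 0.1, 0, 0, -0.2], [0.8, 0, 0.1, 0, 0, -0.2], [0.8, 0, 0.1, 0, 0, -0.2], [0.8, 0, 0.1, 0, 0, -0.2]])

```text
time_s: 1.4
position: [0.473, -0.2246, 0.1966]
tcp_rot: [[0.37, 0.929, -0.0], [0.929, -0.37, 0.002], [0.002, -0.001, -1.0]]
force: [0.0, -0.5, -0.3]
opening: 1.002
grasp_force: 0.0
```

```bash
python3 - <<'E'
from h import *
plan(box(-85-47,0,145),tilt(60))
E
```

```text
row [0.59, 0.211, 0.207, -0.043, -0.333, -0.158] rows~ 4.0
```

Call:
send_rows(moves=[[0.59, 0.21, 0.1, 0, 0, 0], [0.59, 0.21, 0.1, 0, 0, 0], [0.59, 0.21, 0.1, 0, 0, 0], [0.59, 0.21, 0.1, 0, 0, 0], [0.59, 0.21, 0.21, -0.04, -0.33, -0.16], [0.59, 0.21, 0.21, -0.04, -0.33, -0.16], [0.59, 0.21, 0.21, -0.04, -0.33, -0.16], [0.59, 0.21, 0.21, -0.04, -0.33, -0.16], [0.59, 0.21, 0.21, -0.04, -0.33, -0.16], [0.59, 0.21, 0.21, -0.04, -0.33, -0.16]])

```text
time_s: 2.4
position: [0.5747, -0.1117, 0.1447]
tcp_rot: [[0.11, 0.992, -0.068], [0.861, -0.129, -0.492], [-0.496, -0.005, -0.868]]
force: [0.1, -0.4, 0.4]
opening: 0.998
grasp_force: 0.0
```

```bash
python3 - <<'E'
from h import *
import pickle
s=readout.read_state(); p,d=viewer.capture('wrist'); pickle.dump((s,p,d),open('/tmp/w1.pkl','wb'))
print(s['position'],s['joint_positions'].round(1))
cv2.imwrite('pics/w1.png',p[::-1,::-1,::-1])
E
```

```text
[ 0.57468293 -0.1117165   0.14474063] [ -7.   36.9  92.  -36.1  57.4  21.9]
```

View pics/w1.png

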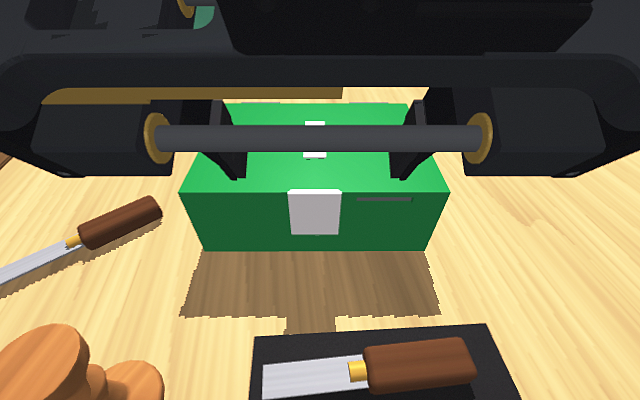

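The view is shown rotated by 180°. The notch is the dark slit at about (357–412, 197–202), right of the white clip (290–341, 190–235). The target spatula lies on the pad at the bottom. Next I'll turn those pixels into positions.

```bash
cat >> h.py <<'E'
def cast_plane(n,uv,p0,nv,s=None):
    K,D,R,o=calib(n,s); q=cv2.undistortPoints(np.float64(uv).reshape(-1,1,2),K,D).reshape(-1,2)
    d=np.c_[q,np.ones(len(q))]@R.T; return o+d*(((p0-o)@nv)/(d@nv))[:,None]
def tobox(X): X=np.atleast_2d(X)-BC; return np.c_[X@BX,X@BYV,X[:,2]]*1000
E
python3 - <<'E'
from h import *
import pickle
s,p,d=pickle.load(open('/tmp/w1.pkl','rb')); f=p[::-1,::-1]
hsv=cv2.cvtColor(np.ascontiguousarray(f),cv2.COLOR_RGB2HSV)
print(hsv[199,350:420:3].tolist()); print(hsv[190:210,385].tolist())
fl=lambda a:[639,399]-np.array(a,float)
W=lambda a,x:tobox(cast_plane('wrist',fl(a),box(x,0,0),BX,s)).round(1).tolist()
print('notch corners',W([[356,197],[412,197],[412,202],[356,202]],-85))
print('lid front edge, wall foot',W([[179,191],[450,191],[204,251],[425,251]],-85))
print('clip',W([[288,190],[341,190],[291,234],[339,234]],-95))
# spatula & pad by mask, own view
g=np.ascontiguousarray(p); hs=cv2.cvtColor(g,cv2.COLOR_RGB2HSV); H,S,V=[hs[...,i].astype(int) for i in range(3)]
yy,xx=np.mgrid[:400,:640]; 
print('pad corners',cast('wrist',fl([[254,337],[486,324]]),.004,s).round(4).tolist())
print('handle top corners?',cast('wrist',fl([[364,349],[468,338],[475,370],[369,386]]),.024,s).round(4).tolist())
print('blade',cast('wrist',fl([[263,367],[355,355],[263,399]]),.0155,s).round(4).tolist())
E
```

```text
[[70, 174, 95], [70, 184, 94], [69, 110, 88], [137, 22, 83], [137, 22, 83], [143, 28, 83], [145, 19, 82], [137, 22, 82], [140, 19, 82], [137, 22, 83], [138, 16, 82], [130, 18, 83], [135, 19, 82], [140, 19, 82], [138, 16, 82], [138, 16, 81], [135, 19, 82], [135, 19, 81], [135, 18, 83], [138, 16, 81], [147, 27, 85], [70, 182, 87], [70, 174, 95], [70, 179, 94]]
[[70, 172, 209], [70, 170, 220], [70, 177, 130], [70, 176, 90], [70, 177, 92], [70, 187, 94], [70, 195, 97], [73, 56, 82], [132, 16, 82], [138, 16, 82], [79, 35, 81], [69, 174, 95], [70, 188, 95], [70, 178, 93], [70, 180, 95], [70, 177, 95], [70, 177, 95], [70, 183, 95], [70, 179, 94], [69, 171, 94]]
notch corners [[-85.0, -35.2, 78.2], [-85.0, -84.5, 78.2], [-85.0, -86.0, 72.1], [-85.0, -35.8, 72.1]]
lid front edge, wall foot [[-85.0, 117.7, 85.2], [-85.0, -115.8, 85.3], [-85.0, 119.9, -0.9], [-85.0, -117.4, -1.3]]
clip [[-95.0, 22.6, 95.3], [-95.0, -20.4, 95.3], [-95.0, 23.6, 39.6], [-95.0, -21.9, 39.5]]
pad corners [[0.6333, -0.0692, 0.004], [0.4347, -0.0547, 0.004]]
handle top corners? [[0.5485, -0.042, 0.024], [0.4672, -0.0395, 0.024], [0.4732, -0.0178, 0.024], [0.5509, -0.018, 0.024]]
blade [[0.6243, -0.0418, 0.0155], [0.5547, -0.0413, 0.0155], [0.6242, -0.0214, 0.0155]]
```

Box pose checks out:
- The corners come out at ±117 mm, the lid edge at 85 mm and the foot at -1 mm.
- The notch is at box y = -60, between 72 and 78 mm high.

The spatula origin is at about (0.5255, -0.031), with yaw about -1°. Next I'll hover over it.

```bash
python3 - <<'E'
from h import *
g=[.5105,-.0308,.09]; plan(g,down(179)); s=readout.read_state(); print(s['joint_positions'][5])
E
```

```text
row [0.362, -0.297, 0.049, -0.279, 0.246, -1.045] rows~ 12.0
21.90132901567413
```

Call:
send_rows(moves=[[0.36, -0.3, 0.05, -0.26, 0.23, -0.96], [0.36, -0.3, 0.05, -0.26, 0.23, -0.96], [0.36, -0.3, 0.05, -0.26, 0.23, -0.96], [0.36, -0.3, 0.05, -0.26, 0.23, -0.96], [0.36, -0.3, 0.05, -0.26, 0.23, -0.96], [0.36, -0.3, 0.05, -0.26, 0.23, -0.96], [0.36, -0.3, 0.05, -0.26, 0.23, -0.96], [0.36, -0.3, 0.05, -0.26, 0.23, -0.96], [0.36, -0.3, 0.05, -0.26, 0.23, -0.96], [0.36, -0.3, 0.05, -0.26, 0.23, -0.96], [0.36, -0.3, 0.05, -0.26, 0.23, -0.96], [0.36, -0.3, 0.05, -0.26, 0.23, -0.96]])

```text
time_s: 3.65
position: [0.5112, -0.0329, 0.0911]
tcp_rot: [[-0.988, 0.149, 0.032], [0.148, 0.989, -0.031], [-0.036, -0.026, -0.999]]
force: [-0.1, -0.4, -0.7]
opening: 1.001
grasp_force: 0.0
```

```bash
python3 - <<'E'
from h import *
g=[.5105,-.0308,.09]; plan(g,down(179)); plan([.5105,-.0308,.006],down(179)); s=readout.read_state(); print(s['joint_positions'])
t,d=viewer.capture('top'); hs=cv2.cvtColor(t,cv2.COLOR_RGB2HSV); cv2.imwrite('pics/t1.png',cv2.resize(t[100:250,280:430],None,fx=4,fy=4)[...,::-1])
E
```

```text
row [0.004, 0.008, 0.004, -0.018, 0.022, -0.084] rows~ 1.0
row [0.016, 0.017, 0.34, -0.018, 0.022, -0.084] rows~ 2.0
[-15.4393484   32.99360867 106.22636422  -1.99894725  38.55900992
 -95.37782988]
```

Call:
send_rows(moves=[[0.004, 0.008, 0.004, -0.018, 0.022, -0.084], [0.01, 0.01, 0.1, -0.018, 0.022, -0.084], [0.012, 0.012, 0.2, -0.018, 0.022, -0.084], [0.014, 0.015, 0.26, -0.018, 0.022, -0.084], [0.016, 0.017, 0.31, -0.018, 0.022, -0.084], [0.016, 0.017, 0.33, -0.018, 0.022, -0.084], [0.016, 0.017, 0.34, -0.018, 0.022, -0.084], [0.016, 0.017, 0.34, -0.018, 0.022, -0.084], [0.016, 0.017, 0.34, -0.018, 0.022, -0.084]])

```text
time_s: 4.6
position: [0.509, -0.0277, 0.0052]
tcp_rot: [[-1.0, 0.015, -0.003], [0.015, 1.0, -0.001], [0.003, -0.001, -1.0]]
force: [0.4, -1.3, 0.0]
opening: 0.998
grasp_force: 0.0
```

Call:
send_rows(moves=[[0, 0, 0, 0, 0, 0], [0, 0, 0, 0, 0, 0], [0, 0, 0, 0, 0, 0], [0, 0, 0, 0, 0, 0], [0, 0, 0, 0, 0, 0], [0, 0, 0, 0, 0, 0], [0, 0, 0, 0, 0, 0], [0, 0, 0, 0, 0, 0]], grip=0.1)

```text
time_s: 5.4
position: [0.5085, -0.0275, 0.0045]
tcp_rot: [[-1.0, 0.015, -0.004], [0.015, 1.0, -0.001], [0.004, -0.001, -1.0]]
force: [0.1, -0.4, 0.6]
opening: 0.356
grasp_force: 0.2
```

Call:
send_rows(moves=[[0, 0, 0, 0, 0, 0], [0, 0, 0, 0, 0, 0], [0, 0, 0, 0, 0, 0], [0, 0, -0.1, 0, 0, 0], [0, 0, -0.25, 0, 0, 0], [0, 0, -0.4, 0, 0, 0], [0, 0, -0.5, 0, 0, 0], [0, 0, -0.5, 0, 0, 0]], grip=0)

```text
time_s: 6.2
position: [0.5113, -0.0279, 0.1328]
tcp_rot: [[-1.0, 0.015, 0.003], [0.015, 1.0, -0.003], [-0.003, -0.003, -1.0]]
force: [0.2, 0.5, -1.1]
opening: 0.342
grasp_force: 29.9
```

```bash
python3 - <<'E'
from h import *
import pickle
s=readout.read_state(); p,d=viewer.capture('wrist'); pickle.dump((s,p,d),open('/tmp/w2.pkl','wb'))
print(s['position'],s['opening'],s['grasp_force'])
c,_=viewer.capture('side')
cv2.imwrite('pics/w2.png',np.vstack([cv2.resize(p,(480,300)),cv2.resize(c[80:280,200:520],(480,300))])[:,:,::-1])
plan(s['position']+0*Z,down(83))
E
```

```text
[ 0.51130422 -0.02788202  0.13279813] 0.34196580433786095 29.942790269851685
row [-0.01, -0.002, -0.013, -0.003, -0.001, 1.068] rows~ 12.0
```

View pics/w2.png

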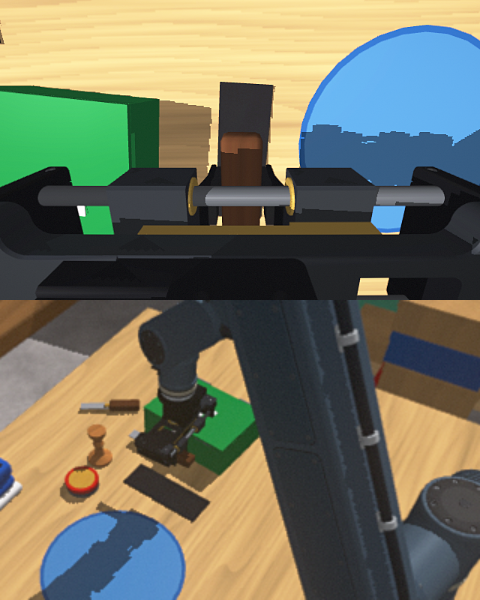

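The spatula is held with 30 N on the pads. The handle's rear end shows in the wrist view at about (240,132), and the blade points away from the camera. From this I'll measure where along the handle it is gripped.

```bash
python3 - <<'E'
from h import *
import pickle
s,p,d=pickle.load(open('/tmp/w2.pkl','rb'))
hs=cv2.cvtColor(p,cv2.COLOR_RGB2HSV); H,S,V=[hs[...,i].astype(int) for i in range(3)]
print([ (v,hs[v,320].tolist(), round(float(d[v,320]),3)) for v in range(165,215,3)])
P=cloud('wrist',d,s); R,t=s['tcp_rot'],s['position']
for v in range(174,225,5):
    print(v,[((P[v,u]-t)@R*1000).round(1).tolist() for u in (305,320,335)])
E
```

```text
[(165, [135, 10, 52], 0.294), (168, [120, 10, 50], 0.295), (171, [150, 10, 49], 0.296), (174, [120, 19, 53], 0.296), (177, [11, 145, 58], 0.157), (180, [11, 143, 73], 0.151), (183, [11, 146, 101], 0.149), (186, [11, 149, 108], 0.149), (189, [11, 146, 112], 0.148), (192, [12, 154, 111], 0.149), (195, [11, 152, 111], 0.148), (198, [12, 135, 51], 0.149), (201, [11, 140, 60], 0.15), (204, [11, 142, 61], 0.149), (207, [11, 138, 59], 0.15), (210, [11, 132, 60], 0.152), (213, [11, 136, 60], 0.0)]
174 [[12.1, -17.7, 128.2], [12.1, -2.2, 128.3], [11.9, 13.3, 129.4]]
179 [[38.7, -9.4, -13.8], [38.9, -1.5, -14.9], [38.7, 6.5, -13.7]]
184 [[37.2, -9.2, -18.8], [37.3, -1.4, -19.3], [37.1, 6.3, -18.6]]
189 [[34.6, -9.2, -19.3], [34.6, -1.4, -19.2], [34.7, 6.3, -19.5]]
194 [[32.3, -9.1, -20.5], [32.0, -1.4, -19.2], [32.0, 6.3, -19.2]]
199 [[29.3, -9.2, -19.4], [29.0, -1.4, -18.6], [29.8, 6.3, -20.9]]
204 [[26.8, -9.2, -20.0], [26.8, -1.4, -20.2], [26.5, 6.4, -19.2]]
209 [[23.9, -9.3, -19.8], [24.1, -1.4, -20.2], [23.7, 6.5, -19.0]]
214 [[21.0, -9.4, -19.4], [21.3, -1.4, -20.0], [21.1, 6.5, -19.6]]
219 [[18.5, -9.4, -20.0], [18.3, -1.4, -19.6], [18.1, 6.5, -19.1]]
224 [[15.8, -9.4, -20.4], [15.5, -1.4, -19.8], [15.4, 6.6, -19.4]]
```

Call:
send_rows(moves=[[-0.07, 0.09, 0, 0, 0, 0.98], [-0.07, 0.09, 0, 0, 0, 0.98], [-0.07, 0.09, 0, 0, 0, 0.98], [-0.07, 0.09, 0, 0, 0, 0.98], [-0.07, 0.09, 0, 0, 0, 0.98], [-0.07, 0.09, 0, 0, 0, 0.98], [-0.07, 0.09, 0, 0, 0, 0.98], [-0.07, 0.09, 0, 0, 0, 0.98], [-0.07, 0.09, 0, 0, 0, 0.98], [-0.07, 0.09, 0, 0, 0, 0.98], [-0.07, 0.09, 0, 0, 0, 0.98], [-0.07, 0.09, 0, 0, 0, 0.98]])

```text
time_s: 7.5
position: [0.5254, -0.0049, 0.1275]
tcp_rot: [[-0.017, 1.0, -0.008], [1.0, 0.017, -0.0], [0.0, -0.008, -1.0]]
force: [-0.0, -0.1, -0.8]
opening: 0.34
grasp_force: 29.9
```

```bash
python3 - <<'E'
from h import *
plan(box(-226,-60,110),tilt(90)); plan(box(-226,-60,64.9),tilt(90));s=readout.read_state(); print(s['joint_positions'],s['qvel'].round(1))
E
```

```text
row [-0.006, 0.014, 0.07, -0.005, 0.0, 0.09] rows~ 1.0
row [-0.006, 0.015, 0.25, -0.005, 0.0, 0.09] rows~ 2.0
[-12.66158787  30.77049839 101.12519106  -0.14753083  48.57407759
 -13.52672736] [ 0.1 -0.4 -0.3 -0.1  0.2 -1.8]
```

Call:
send_rows(moves=[[-0.006, 0.014, 0.1, -0.005, 0, 0.09], [-0.006, 0.015, 0.2, -0.005, 0, 0.09], [-0.006, 0.015, 0.25, -0.005, 0, 0.09], [-0.006, 0.015, 0.25, -0.005, 0, 0.09], [-0.006, 0.015, 0.25, -0.005, 0, 0.09], [-0.006, 0.015, 0.25, -0.005, 0, 0.09]])

```text
time_s: 8.1
position: [0.531, -0.0067, 0.0677]
tcp_rot: [[0.124, 0.992, 0.005], [0.992, -0.124, -0.002], [-0.001, 0.005, -1.0]]
force: [-0.2, 0.5, -0.3]
opening: 0.346
grasp_force: 29.9
```

```bash
python3 - <<'E'
from h import *
s=readout.read_state(); print(tobox(s['position'])); plan(box(-226,-60,64.9),tilt(90)); plan(box(-230+60,-60,64.9),tilt(90))
for n in ['top','side']:
    p,d=viewer.capture(n); P=cloud(n,d); B=tobox(P.reshape(-1,3)).reshape(400,640,3)
    m=(abs(B[...,1]+60)<16)&(B[...,0]<-100)&(B[...,0]>-200)&(B[...,2]>50)
    hs=cv2.cvtColor(p,cv2.COLOR_RGB2HSV); q=m&(hs[...,1]<70)&(hs[...,2]>60)
    print(n,q.sum(), B[q].min(0).round(1) if q.any() else '',B[q].max(0).round(1) if q.any() else '',np.median(B[q],0).round(1))
    uv=project(n,[box(-110,-60,74.5)])[0].astype(int); print(uv); np.save(f'/tmp/{n}1.npy',p)
    x,y=uv; c=p[max(0,y-60):y+60,max(0,x-80):x+80]; cv2.imwrite(f'/tmp/{n}c.png',cv2.resize(c,(640,480),interpolation=cv2.INTER_CUBIC)[...,::-1])
a=cv2.imread('/tmp/topc.png'); b=cv2.imread('/tmp/sidec.png'); cv2.imwrite('pics/ins.png',cv2.resize(np.hstack([a,b]),(800,300)))
E
```

```text
[[-225.93883158  -57.664797     67.65099483]]
row [0.0, -0.009, 0.011, 0.003, 0.001, 0.0] rows~ 1.0
row [-0.224, -0.009, 0.011, 0.003, 0.001, 0.0] rows~ 2.0
top 228 [-199.1  -75.7   74.2] [-108.3  -44.2  450.7] [-166.6  -57.4  405.5]
[384 185]
side 16 [-122.6  -68.7   74.5] [-108.7  -49.    81.1] [-115.1  -57.1   78.4]
[330 178]
```

View pics/ins.png

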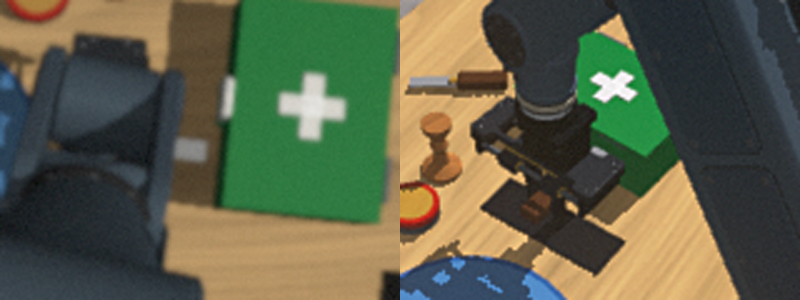

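The top view shows the steel tip pointing at the front wall beside the clip. The blade's top is measured at 78.4 mm, against 78.5 predicted. I'll fine-align before inserting.

Call:
send_rows(moves=[[0, -0.009, 0.011, 0.003, 0, 0], [0, -0.009, 0.011, 0.003, 0, 0], [0, -0.009, 0.011, 0.003, 0, 0], [0, -0.009, 0.011, 0.003, 0, 0]])

```text
time_s: 8.6
position: [0.5282, -0.0064, 0.0643]
tcp_rot: [[0.124, 0.992, -0.001], [0.992, -0.124, -0.001], [-0.001, -0.001, -1.0]]
force: [-0.1, 0.2, -0.8]
opening: 0.343
grasp_force: 29.9
```

```bash
python3 - <<'E'
from h import *
import time
s=readout.read_state(); print(tobox(s['position']),s['time_s'],s['force']); plan(box(-226,-60,64.9),tilt(90));viewer.capture('side'); s=readout.read_state(); print(tobox(s['position']),s['time_s']);plan(box(-226,-60,64.9),tilt(90))
E
```

```text
[[-225.95547571  -60.47757564   64.28626925]] 8.6 [-0.11527532  0.20814516 -0.81107046]
row [0.0, 0.002, -0.002, -0.0, 0.001, 0.0] rows~ 1.0
[[-225.95519738  -60.46206311   64.2795619 ]] 8.65
row [0.0, 0.002, -0.002, -0.0, 0.001, 0.0] rows~ 1.0
```

Call:
send_rows(moves=[[-0.05, 0.002, -0.002, 0, 0, 0], [-0.1, 0.002, -0.002, 0, 0, 0], [-0.13, 0.002, -0.002, 0, 0, 0], [-0.16, 0.002, -0.002, 0, 0, 0], [-0.2, 0.002, -0.002, 0, 0, 0], [-0.24, 0.002, -0.002, 0, 0, 0], [-0.28, 0.002, -0.002, 0, 0, 0], [-0.32, 0.002, -0.002, 0, 0, 0], [-0.32, 0.002, -0.002, 0, 0, 0], [-0.32, 0.002, -0.002, 0, 0, 0]])

```text
time_s: 9.65
position: [0.5186, -0.0861, 0.0647]
tcp_rot: [[0.125, 0.992, -0.001], [0.992, -0.125, -0.001], [-0.001, -0.001, -1.0]]
force: [-1.0, 0.4, -1.5]
opening: 0.337
grasp_force: 29.9
```

```bash
python3 - <<'E'
from h import *
s=readout.read_state(); print(tobox(s['position']),s['force'],s['moment'],s['grasp_force'])
F=np.array([-85,70.5])
for phi in (6,12,18,24):
    a=np.radians(phi); u=np.array([np.cos(a),np.sin(a)]); n=np.array([-u[1],u[0]])
    L=-116+55; tx,tz=F+L*u-8.35*n   # TCP spatula (-16,.4), blade bottom z 8.75
    x=-np.cos(a)*BX-np.sin(a)*Z; z=np.sin(a)*BX-np.cos(a)*Z; R=np.c_[x,np.cross(z,x),z]
    print(phi,round(tx,1),round(tz,1)); plan(box(tx,-60,tz),R)
E
```

```text
[[-145.7004596   -60.11479161   64.73896726]] [-1.03201566  0.41470174 -1.49285766] [-0.02497355 -0.09736819 -0.03996787] 29.942900240421295
6 -144.8 55.8
row [-0.004, 0.001, 0.036, -0.001, -0.066, -0.0] rows~ 1.0
12 -142.9 49.6
row [-0.011, 0.001, 0.06, -0.001, -0.133, -0.0] rows~ 2.0
18 -140.4 43.7
row [-0.021, 0.001, 0.084, -0.001, -0.199, -0.0] rows~ 3.0
24 -137.3 38.1
row [-0.033, 0.001, 0.107, -0.001, -0.266, -0.0] rows~ 3.0
```

The blade went in with no contact force. Now I'll lever the lid up slowly.

Call:
send_rows(moves=[[-0.004, 0, 0.036, 0, -0.066, 0], [-0.007, 0, 0.048, 0, -0.1, 0], [-0.011, 0, 0.06, 0, -0.133, 0], [-0.016, 0, 0.072, 0, -0.166, 0], [-0.021, 0, 0.084, 0, -0.199, 0], [-0.027, 0, 0.096, 0, -0.23, 0], [-0.033, 0, 0.108, 0, -0.266, 0], [-0.033, 0, 0.108, 0, -0.266, 0], [-0.033, 0, 0.108, 0, -0.266, 0], [-0.033, 0, 0.108, 0, -0.266, 0]])

```text
time_s: 10.65
position: [0.5185, -0.093, 0.038]
tcp_rot: [[0.114, 0.992, -0.049], [0.908, -0.124, -0.401], [-0.404, 0.002, -0.915]]
force: [1.7, 6.2, 3.2]
opening: 0.341
grasp_force: 30.0
```

```bash
cat >> h.py <<'E'
def lid():  # lid angle from green points above the box seen by the top camera
    p,d=viewer.capture('top'); P=cloud('top',d); B=tobox(P.reshape(-1,3)).reshape(400,640,3)
    hs=cv2.cvtColor(p,cv2.COLOR_RGB2HSV); m=(hs[...,0]>45)&(hs[...,0]<85)&(hs[...,1]>100)&(hs[...,2]>40)&(B[...,2]>76)&(abs(B[...,1])<125)&(B[...,0]>-95)&(B[...,0]<200)
    q=B[m]; print('green pts',m.sum(),'x',np.percentile(q[:,0],[2,98]).round(),'z',np.percentile(q[:,2],[2,98]).round()); 
    A=np.polyfit(q[:,0],q[:,2],1); print('lid angle',round(float(np.arctan(-A[0])),3))
E
python3 - <<'E'
from h import *
s=readout.read_state(); print(tobox(s['position']),s['force'],s['moment'],s['grasp_force'], np.degrees(np.arcsin(-s['tcp_rot'][2,0])))
lid()
E
```

```text
[[-138.7886885   -59.32650125   38.01599628]] [1.73288889 6.24795469 3.15992644] [ 0.64478118 -0.29156658  0.11282592] 29.97862458229065 23.839606876324822
green pts 4945 x [-83.  81.] z [ 82. 111.]
lid angle 0.127
```

The lid reads 0.127 rad, and the spatula bears on both box and lid. Next I'll swing it open with the blade tip along an arc.

```bash
python3 - <<'E'
from h import *
s=readout.read_state()
def wp(th,r,phi):
    a=np.radians(phi); u=np.array([np.cos(a),np.sin(a)]); n=np.array([-u[1],u[0]])
    e=np.array([-np.cos(th),np.sin(th)]); nr=np.array([-np.sin(th),-np.cos(th)])
    t=np.array([85,81.5])+r*e+4.5*nr; T=t-116*u-9.6*n
    x=-np.cos(a)*BX-np.sin(a)*Z; z=np.sin(a)*BX-np.cos(a)*Z
    return T,np.c_[x,np.cross(z,x),z]
for th,r,phi in [(.16,120,24),(.22,128,24),(.3,135,24),(.4,135,24),(.5,135,24),(.62,135,23),(.74,135,22),(.86,135,21),(.98,135,20),(1.1,135,19),(1.2,135,18),(1.3,135,18)]:
    T,R=wp(th,r,phi); print(th,T.round()); plan(box(T[0],-60,T[1]),R,s)
E
```

```text
0.16 [-136.   40.]
row [-0.013, -0.003, -0.004, 0.001, -0.002, -0.001] rows~ 1.0
0.22 [-143.   49.]
row [-0.003, -0.003, -0.047, 0.001, -0.002, -0.001] rows~ 1.0
0.3 [-147.   61.]
row [-0.006, -0.002, -0.099, 0.001, -0.002, -0.001] rows~ 1.0
0.4 [-143.   74.]
row [-0.042, -0.002, -0.139, 0.001, -0.002, -0.001] rows~ 1.0
0.5 [-138.   86.]
row [-0.082, -0.002, -0.175, 0.001, -0.002, -0.001] rows~ 1.0
0.62 [-131.  102.]
row [-0.134, -0.002, -0.221, 0.001, 0.009, -0.001] rows~ 2.0
0.74 [-122.  117.]
row [-0.19, -0.002, -0.261, 0.001, 0.02, -0.001] rows~ 2.0
0.86 [-111.  130.]
row [-0.25, -0.002, -0.294, 0.001, 0.031, -0.001] rows~ 2.0
0.98 [-100.  142.]
row [-0.312, -0.002, -0.319, 0.001, 0.043, -0.001] rows~ 3.0
1.1 [-87. 153.]
row [-0.376, -0.002, -0.337, 0.001, 0.054, -0.0] rows~ 3.0
1.2 [-75. 161.]
row [-0.43, -0.002, -0.347, 0.001, 0.065, -0.0] rows~ 3.0
1.3 [-63. 165.]
row [-0.484, -0.002, -0.343, 0.001, 0.065, -0.0] rows~ 3.0
```

Call:
send_rows(moves=[[-0.003, 0, -0.02, 0, 0, 0], [-0.003, 0, -0.05, 0, 0, 0], [-0.006, 0, -0.1, 0, 0, 0], [-0.042, 0, -0.14, 0, 0, 0], [-0.082, 0, -0.175, 0, 0, 0], [-0.134, 0, -0.22, 0, 0.01, 0], [-0.19, 0, -0.26, 0, 0.02, 0], [-0.19, 0, -0.26, 0, 0.02, 0]])

```text
time_s: 11.5
position: [0.5167, -0.1127, 0.1194]
tcp_rot: [[0.118, 0.992, -0.044], [0.918, -0.126, -0.376], [-0.379, 0.004, -0.925]]
force: [0.6, 0.3, -0.5]
opening: 0.341
grasp_force: 30.0
```

```bash
python3 - <<'E'
from h import *
s=readout.read_state(); print(tobox(s['position']),s['force'],s['moment'],s['grasp_force'], np.degrees(np.arcsin(-s['tcp_rot'][2,0])))
lid()
p,d=viewer.capture('side'); cv2.imwrite('pics/s2.png',cv2.resize(p[80:260,240:460],None,fx=3,fy=3)[...,::-1])
E
```

```text
[[-119.02191642  -58.69652244  119.44419711]] [ 0.58869991  0.32759131 -0.53515101] [ 0.24251764 -0.13426988 -0.02892638] 29.979143142700195 22.274557211775658
green pts 3234 x [-66.  83.] z [ 79. 204.]
lid angle 0.623
```

View pics/s2.png

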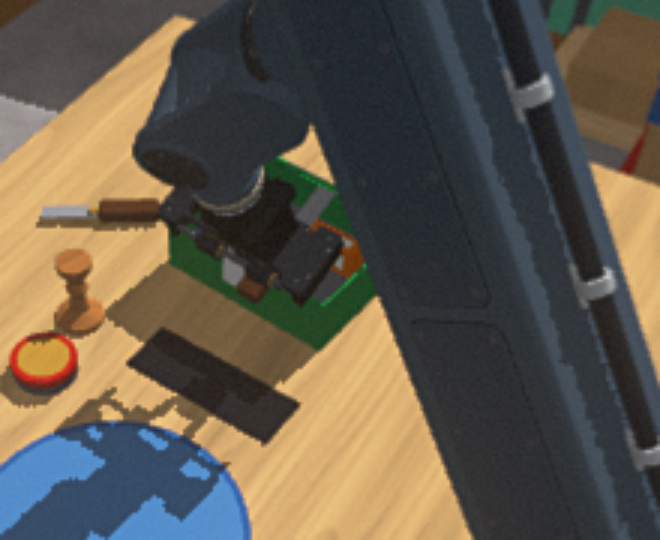

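The lid is at about 0.65 rad and the orange carton is visible inside at about (345,255). I'll continue the swing.

```bash
python3 - <<'E'
from h import *
s=readout.read_state()
def wp(th,r,phi):
    a=np.radians(phi); u=np.array([np.cos(a),np.sin(a)]); n=np.array([-u[1],u[0]])
    e=np.array([-np.cos(th),np.sin(th)]); nr=np.array([-np.sin(th),-np.cos(th)])
    t=np.array([85,81.5])+r*e+4.5*nr; T=t-116*u-9.6*n
    x=-np.cos(a)*BX-np.sin(a)*Z; z=np.sin(a)*BX-np.cos(a)*Z
    return T,np.c_[x,np.cross(z,x),z]
for th,r,phi in [(.86,135,21),(.98,135,20),(1.1,135,19),(1.2,135,18),(1.3,135,18),(1.45,135,18),(1.6,135,18),(1.75,135,18),(1.85,135,18)]:
    T,R=wp(th,r,phi); print(th,T.round()); plan(box(T[0],-60,T[1]),R,s)
E
```

```text
0.86 [-111.  130.]
row [-0.051, -0.002, -0.034, 0.001, 0.014, -0.001] rows~ 1.0
0.98 [-100.  142.]
row [-0.113, -0.002, -0.061, 0.001, 0.025, -0.001] rows~ 1.0
1.1 [-87. 153.]
row [-0.177, -0.002, -0.08, 0.001, 0.036, -0.001] rows~ 1.0
1.2 [-75. 161.]
row [-0.23, -0.002, -0.092, 0.001, 0.047, -0.001] rows~ 2.0
1.3 [-63. 165.]
row [-0.284, -0.002, -0.09, 0.001, 0.047, -0.001] rows~ 2.0
1.45 [-43. 170.]
row [-0.364, -0.002, -0.077, 0.001, 0.047, -0.001] rows~ 2.0
1.6 [-23. 172.]
row [-0.441, -0.002, -0.053, 0.001, 0.047, -0.001] rows~ 3.0
1.75 [ -3. 170.]
row [-0.514, -0.002, -0.017, 0.001, 0.047, -0.001] rows~ 3.0
1.85 [ 11. 168.]
row [-0.559, -0.002, 0.013, 0.001, 0.047, -0.001] rows~ 3.0
```

Call:
send_rows(moves=[[-0.05, 0, -0.034, 0, 0.014, 0], [-0.11, 0, -0.06, 0, 0.025, 0], [-0.18, 0, -0.08, 0, 0.036, 0], [-0.23, 0, -0.092, 0, 0.047, 0], [-0.28, 0, -0.09, 0, 0.047, 0], [-0.36, 0, -0.077, 0, 0.047, 0], [-0.44, 0, -0.053, 0, 0.047, 0], [-0.51, 0, -0.017, 0, 0.047, 0], [-0.54, 0, 0, 0, 0.047, 0], [-0.54, 0, 0, 0, 0.047, 0], [-0.54, 0, 0, 0, 0.047, 0]])

```text
time_s: 12.7
position: [0.5, -0.2345, 0.1671]
tcp_rot: [[0.118, 0.992, -0.04], [0.944, -0.124, -0.306], [-0.308, -0.002, -0.951]]
force: [-0.7, 0.7, -1.7]
opening: 0.343
grasp_force: 30.0
```

Call:
send_rows(moves=[[0.2, 0, 0, 0, 0, 0], [0.4, 0, -0.1, 0, 0, 0], [0.6, 0, -0.1, 0, 0, 0], [0.8, 0, -0.1, 0, 0, 0], [0.9, 0, -0.1, 0, 0.2, 0], [0.9, 0, -0.1, 0, 0.2, 0], [0.9, 0, -0.1, 0, 0.2, 0]])

```text
time_s: 13.4
position: [0.5282, -0.0153, 0.122]
tcp_rot: [[0.125, 0.992, 0.0], [0.992, -0.125, 0.001], [0.001, 0.0, -1.0]]
force: [0.3, -0.8, 0.1]
opening: 0.345
grasp_force: 30.0
```

```bash
python3 - <<'E'
from h import *
s=readout.read_state(); print(tobox(s['position']),s['position'],s['force'],s['grasp_force'],s['time_s'])
lid()
p,d=viewer.capture('top'); np.savez('/tmp/top2.npz',p=p,d=d)
cv2.imwrite('pics/t2.png',cv2.resize(p[80:250,140:500],(720,340),interpolation=cv2.INTER_CUBIC)[...,::-1])
E
```

```text
[[-217.12978794  -59.39459186  122.02542284]] [ 0.52815397 -0.01527156  0.12202542] [ 0.33810344 -0.819128    0.10382849] 29.979132413864136 13.4
green pts 3766 x [-58. 128.] z [ 78. 248.]
lid angle -0.821
```

View pics/t2.png

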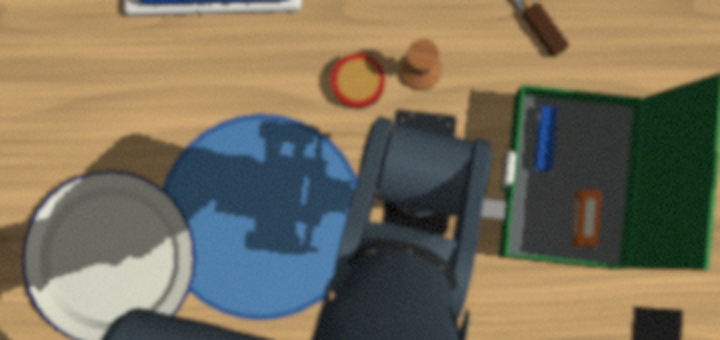

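The lid stands wide open, about 1.8 rad. Inside I see two things: the blue tweezer case at crop (545,138) and the orange carton at (588,218). The plate hasn't moved. First I'll return the spatula to its pad.

```bash
python3 - <<'E'
from h import *
plan([.516,-.0295,.10],down(178))
E
```

```text
row [-0.06, -0.038, 0.088, -0.002, 0.0, -1.058] rows~ 12.0
```

Call:
send_rows(moves=[[-0.06, -0.04, 0, 0, 0, -1.0], [-0.06, -0.04, 0, 0, 0, -1.0], [-0.06, -0.04, 0, 0, 0, -1.0], [-0.06, -0.04, 0, 0, 0, -1.0], [-0.06, -0.04, 0, 0, 0, -1.0], [-0.06, -0.04, 0, 0, 0, -1.0], [-0.06, -0.04, 0.05, 0, 0, -1.0], [-0.06, -0.04, 0.05, 0, 0, -1.0], [-0.06, -0.04, 0.05, 0, 0, -1.0], [-0.06, -0.04, 0.05, 0, 0, -1.0], [-0.06, -0.04, 0.05, 0, 0, -1.0], [-0.06, -0.04, 0.05, 0, 0, -1.0]])

```text
time_s: 14.7
position: [0.5155, -0.0282, 0.1094]
tcp_rot: [[-0.992, 0.124, -0.002], [0.124, 0.992, -0.001], [0.002, -0.001, -1.0]]
force: [0.1, 0.0, -1.6]
opening: 0.338
grasp_force: 30.0
```

```bash
python3 - <<'E'
from h import *
import pickle
s=readout.read_state(); p,d=viewer.capture('wrist'); P=cloud('wrist',d,s)
for v in (179,184,194,209,224): print([((P[v,u]-s['position'])@s['tcp_rot']*1000).round(1).tolist() for u in (305,335)])
plan([.516,-.0295,.0065],down(178),s)
E
```

```text
[[38.4, -9.5, -12.9], [38.4, 6.6, -12.7]]
[[37.3, -9.1, -19.6], [37.0, 6.3, -18.5]]
[[31.9, -9.2, -19.3], [32.2, 6.3, -20.4]]
[[24.0, -9.3, -20.3], [24.0, 6.4, -20.3]]
[[15.5, -9.4, -19.9], [16.0, 6.5, -21.2]]
row [-0.003, -0.004, 0.412, -0.001, -0.001, -0.057] rows~ 3.0
```

No slip in the grip. I'll lower to the pad and release.

Call:
send_rows(moves=[[-0.003, -0.004, 0.15, 0, 0, -0.057], [-0.003, -0.004, 0.27, 0, 0, -0.057], [-0.003, -0.004, 0.34, 0, 0, -0.057], [-0.003, -0.004, 0.38, 0, 0, -0.057], [-0.003, -0.004, 0.4, 0, 0, -0.057], [-0.003, -0.004, 0.41, 0, 0, -0.057], [-0.003, -0.004, 0.415, 0, 0, -0.057], [-0.003, -0.004, 0.415, 0, 0, -0.057], [-0.003, -0.004, 0.415, 0, 0, -0.057]])

```text
time_s: 15.65
position: [0.5168, -0.0297, 0.0063]
tcp_rot: [[-0.999, 0.035, 0.0], [0.035, 0.999, 0.0], [-0.0, 0.0, -1.0]]
force: [0.2, -0.4, -0.5]
opening: 0.339
grasp_force: 30.0
```

Call:
send_rows(moves=[[0, 0, 0, 0, 0, 0], [0, 0, 0, 0, 0, 0], [0, 0, 0, 0, 0, 0], [0, 0, 0, 0, 0, 0], [0, 0, 0, 0, 0, 0], [0, 0, -0.1, 0, 0, 0], [0, 0, -0.25, 0, 0, 0], [0, 0, -0.4, 0, 0, 0], [0, 0, -0.5, 0, 0, 0], [0, 0, -0.5, 0, 0, 0]], grip=0.8)

```text
time_s: 16.65
position: [0.5189, -0.0302, 0.1341]
tcp_rot: [[-0.999, 0.035, 0.007], [0.035, 0.999, -0.002], [-0.007, -0.001, -1.0]]
force: [0.9, -0.2, -1.1]
opening: 0.801
grasp_force: 0.0
```

```bash
python3 - <<'E'
from h import *
s=readout.read_state(); print(s['position'],s['opening'])
# items from earlier top view
t=np.load('/tmp/top2.npz'); p=t['p']; hs=cv2.cvtColor(p,cv2.COLOR_RGB2HSV); H,S,V=[hs[...,i].astype(int) for i in range(3)]
yy,xx=np.mgrid[:400,:640]; r=(xx>395)&(xx<465)&(yy>120)&(yy<215)
for n,m,z in [('case',(H>98)&(H<130)&(S>120)&r,.050),('carton',((H<15)|(H>170))&(S>120)&r,.068)]:
    b=blobs(m,15)
    for k in b: c=rect('top',cv2.morphologyEx(k.astype(np.uint8),cv2.MORPH_CLOSE,np.ones((3,3))),z); print(n,k.sum(),c,tobox([c[0][0]/1000,c[0][1]/1000,z]).round())
m=(S<75)&(V>95)&(xx>140)&(xx<245)&(yy>155)&(yy<260)
e=(H>95)&(H<125)&(S>100)&(xx>140)&(xx<215)&(yy>160)&(yy<255)
# tool hover to look into the box, tool down yaw 83
plan(BC+np.array([0,0.04,.33]),down(83),s)
E
```

```text
[ 0.51892219 -0.03015608  0.1340662 ] 0.8010774019955872
case 284 ((617.9050903320312, -204.01258850097656), (25.135276794433594, 92.58766174316406), 82.06661987304688) [[-41.  53.  50.]]
carton 226 ((504.84979248046875, -254.1396484375), (34.60218048095703, 76.59054565429688), 83.56217956542969) [[ 23. -53.  68.]]
row [-0.193, -0.667, -0.782, 0.003, 0.004, 1.056] rows~ 12.0
```

```bash
cat >> h.py <<'E'
def plate(p,c):  # plate centre from the outline of the whole plate (white + blue rim) around guess c, rim at z .02
    uv=project('top',[[c[0],c[1],.01]])[0]; yy,xx=np.mgrid[:400,:640]; near=np.hypot(xx-uv[0],yy-uv[1])<60
    hs=cv2.cvtColor(p,cv2.COLOR_RGB2HSV); m=near&(hs[...,1]<75)&(hs[...,2]>50)
    m=max(blobs(m),key=lambda b:b.sum()); w=cast('top',np.argwhere(m)[:,::-1],.018)[:,:2]*1000
    h=cv2.convexHull(w.astype(np.float32)).reshape(-1,2); A=np.c_[2*h,np.ones(len(h))]; x=np.linalg.lstsq(A,(h**2).sum(1),rcond=None)[0]
    print('plate fit',x[:2].round(1),'r',np.sqrt(x[2]+x[:2]@x[:2]).round(1),'enclosing',cv2.minEnclosingCircle(h)); return x[:2]/1000
E
python3 - <<'E'
from h import *
pc=plate(np.load('/tmp/top0.npz')['p'],[.467,.416])
p,d=viewer.capture('top'); plate(p,pc)
mat=np.array([.519,.2007]); u=(mat-pc)/np.linalg.norm(mat-pc); yaw=np.degrees(np.arctan2(-u[1],-u[0])); print(u,yaw,'dist',np.linalg.norm(mat-pc))
st=pc+.035*u; print(st); plan([*st,.10],down(yaw))
E
```

```text
plate fit [468.3 394.8] r 145.4 enclosing ((469.724609375, 392.4449462890625), 156.05226135253906)
plate fit [459.1 380.1] r 160.1 enclosing ((463.7126159667969, 377.4710998535156), 168.70193481445312)
[ 0.25270457 -0.96754349] 104.63761247818833 dist 0.20058715255947437
[0.47715537 0.36091277]
row [0.217, 1.557, 0.128, 0.001, 0.002, 0.815] rows~ 9.0
```

```bash
python3 - <<'E'
import re
s=open('h.py').read(); i=s.index('def plate(')
open('h.py','w').write(s[:i]+'''def plate(n,p,d,c,r0=.15):  # circle fitted to the raised rim (depth) around guess c
    P=cloud(n,d); m=(np.hypot(P[...,0]-c[0],P[...,1]-c[1])<r0)&(P[...,2]>.013)&(P[...,2]<.026)
    q=P[m][:,:2]; x=None
    for _ in range(4):
        A=np.c_[2*q,np.ones(len(q))]; x=np.linalg.lstsq(A,(q**2).sum(1),rcond=None)[0]
        R=np.sqrt(x[2]+x[:2]@x[:2]); e=np.hypot(*(q-x[:2]).T)-R; q=q[abs(e)<.012]
    print(n,'plate',x[:2].round(4),'rim r',R.round(4),len(q)); return x[:2]
''')
E
python3 - <<'E'
from h import *
for n in ('top','side'):
    t=np.load(f'/tmp/{n}0.npz'); pc=plate(n,t['p'],t['d'],[.467,.41])
    p,d=viewer.capture(n); plate(n,p,d,[.467,.41])
t=np.load('/tmp/top0.npz'); hs=cv2.cvtColor(t['p'],cv2.COLOR_RGB2HSV); print(hs[209,140:250:4].tolist())
E
```

```text
top plate [0.4616 0.4176] rim r 0.1147 1912
top plate [0.4633 0.4178] rim r 0.1142 1817
side plate [0.4609 0.4209] rim r 0.115 2335
side plate [0.461  0.4208] rim r 0.115 2321
[[18, 115, 153], [17, 114, 155], [17, 122, 109], [117, 18, 138], [30, 20, 204], [30, 19, 202], [30, 21, 197], [30, 18, 182], [30, 18, 181], [30, 18, 183], [26, 21, 183], [32, 22, 184], [32, 21, 184], [26, 24, 184], [26, 23, 188], [32, 19, 185], [34, 22, 185], [32, 23, 187], [30, 19, 184], [24, 22, 185], [32, 19, 184], [33, 25, 186], [27, 20, 114], [32, 21, 167], [113, 39, 117], [105, 141, 148], [105, 138, 148], [105, 140, 149]]
```

The two cameras agree that the plate is at about (0.462, 0.4185), and it hasn't been knocked. I'll drag it from inside with the open fingers against its leading rim.

```bash
python3 - <<'E'
from h import *
s=readout.read_state(); e=s['position']; plan([.50,.20,.14],down(140),s); plan([.471,.385,.10],down(104.7),cmd=(np.array([.50,.20,.14]),down(140)))
E
```

```text
row [0.095, 0.915, -0.039, 0.0, -0.001, 0.422] rows~ 5.0
row [0.565, 0.492, 0.16, 0.0, 0.0, 0.392] rows~ 5.0
```

Call:
send_rows(moves=[[0.095, 0.915, -0.04, 0, 0, 0.42], [0.095, 0.915, -0.04, 0, 0, 0.42], [0.095, 0.915, -0.04, 0, 0, 0.42], [0.095, 0.915, -0.04, 0, 0, 0.42], [0.095, 0.915, -0.04, 0, 0, 0.42], [0.095, 0.915, -0.04, 0, 0, 0.42]], grip=1)

```text
time_s: 17.4
position: [0.4987, 0.2047, 0.1392]
tcp_rot: [[-0.771, 0.637, -0.004], [0.637, 0.771, 0.002], [0.004, -0.001, -1.0]]
force: [-0.3, -0.3, -0.5]
opening: 0.999
grasp_force: 0.0
```

Call:
send_rows(moves=[[0.565, 0.49, 0.05, 0, 0, 0.39], [0.565, 0.49, 0.05, 0, 0, 0.39], [0.565, 0.49, 0.05, 0, 0, 0.39], [0.565, 0.49, 0.05, 0, 0, 0.39], [0.565, 0.49, 0.16, 0, 0, 0.39], [0.565, 0.49, 0.16, 0, 0, 0.39], [0.565, 0.49, 0.16, 0, 0, 0.39], [0.565, 0.49, 0.16, 0, 0, 0.39]])

```text
time_s: 18.2
position: [0.4712, 0.3831, 0.1009]
tcp_rot: [[-0.26, 0.966, -0.001], [0.966, 0.26, 0.0], [0.0, -0.001, -1.0]]
force: [0.7, 0.5, 0.4]
opening: 0.997
grasp_force: 0.0
```

```bash
python3 - <<'E'
from h import *
s=readout.read_state(); print(s['position'],s['joint_positions'])
plan([.471,.385,.010],down(104.7),s)
plan([.519+.253*.069,.2007-.967*.069,.010],down(104.7),cmd=(np.array([.471,.385,.010]),down(104.7)))
E
```

```text
[0.47118894 0.38310133 0.10094223] [2.85599478e+01 3.78244263e+01 9.04617953e+01 5.24052013e-02
 5.17778756e+01 1.34678684e+01]
row [0.007, 0.002, 0.364, -0.001, -0.0, 0.004] rows~ 2.0
row [-1.038, -0.002, 0.0, 0.0, 0.0, 0.0] rows~ 6.0
```

Call:
send_rows(moves=[[0.007, 0, 0.15, 0, 0, 0], [0.007, 0, 0.26, 0, 0, 0], [0.007, 0, 0.32, 0, 0, 0], [0.007, 0, 0.35, 0, 0, 0], [0.007, 0, 0.364, 0, 0, 0], [0.007, 0, 0.364, 0, 0, 0], [0.007, 0, 0.364, 0, 0, 0]])

```text
time_s: 18.9
position: [0.471, 0.3866, 0.011]
tcp_rot: [[-0.26, 0.966, 0.001], [0.966, 0.26, 0.002], [0.001, 0.001, -1.0]]
force: [-0.1, 0.1, -0.3]
opening: 1.0
grasp_force: 0.0
```

Call:
send_rows(moves=[[-0.06, 0, 0, 0, 0, 0], [-0.12, 0, 0, 0, 0, 0], [-0.2, 0, 0, 0, 0, 0], [-0.3, 0, 0, 0, 0, 0], [-0.4, 0, 0, 0, 0, 0], [-0.5, 0, 0, 0, 0, 0], [-0.6, 0, 0, 0, 0, 0], [-0.7, 0, 0, 0, 0, 0], [-0.8, 0, 0, 0, 0, 0], [-0.88, 0, 0, 0, 0, 0], [-0.94, 0, 0, 0, 0, 0], [-0.96, 0, 0, 0, 0, 0]])

```text
time_s: 20.1
position: [0.533, 0.1529, 0.0102]
tcp_rot: [[-0.257, 0.966, -0.001], [0.966, 0.257, 0.001], [0.001, -0.0, -1.0]]
force: [-0.7, 4.2, 4.0]
opening: 1.001
grasp_force: 3.0
```

```bash
python3 - <<'E'
from h import *
s=readout.read_state(); print(s['position'],s['force'])
for n in ('side','top'):
    p,d=viewer.capture(n); plate(n,p,d,[.51,.215],.14)
E
```

```text
[0.53295809 0.15286983 0.01024711] [-0.70507029  4.17609378  4.00306575]
side plate [0.5129 0.2253] rim r 0.113 1262
top plate [0.5192 0.2166] rim r 0.1151 701
```

Call:
send_rows(moves=[[-0.03, 0, 0, 0, 0, 0], [-0.06, 0, 0, 0, 0, 0], [-0.08, 0, 0, 0, 0, 0], [-0.082, 0, 0, 0, 0, 0], [-0.082, 0, 0, 0, 0, 0], [-0.04, 0, 0, 0, 0, 0], [-0.03, 0, -0.05, 0, 0, 0], [-0.03, 0, -0.2, 0, 0, 0], [-0.03, 0, -0.4, 0, 0, 0], [-0.03, 0, -0.5, 0, 0, 0]])

```text
time_s: 21.2
position: [0.5363, 0.1473, 0.1386]
tcp_rot: [[-0.261, 0.965, 0.005], [0.965, 0.261, 0.0], [-0.001, 0.005, -1.0]]
force: [1.0, 0.4, 0.6]
opening: 0.997
grasp_force: 0.0
```

```bash
python3 - <<'E'
from h import *
s=readout.read_state(); print(s['position'],s['force'])
plan([.60,-.12,.27],down(120),s)
plan(BC+np.array([0,0.0,.30]),down(83),cmd=(np.array([.6,-.12,.27]),down(120)))
E
```

```text
[0.53631394 0.14732794 0.13855216] [0.99557033 0.44021493 0.60843445]
row [-1.099, -0.031, -0.525, 0.003, 0.001, -0.165] rows~ 7.0
row [-0.329, -0.374, -0.12, 0.0, 0.0, 0.411] rows~ 5.0
```

Call:
send_rows(moves=[[-0.7, 0, -0.4, 0, 0, 0], [-0.7, 0, -0.4, 0, 0, 0], [-0.7, 0, -0.4, 0, 0, 0], [-0.7, 0, -0.4, 0, 0, 0], [-0.7, 0, -0.4, 0, 0, 0], [-0.7, 0, -0.4, 0, 0, 0]])

```text
time_s: 21.8
position: [0.5804, -0.023, 0.2355]
tcp_rot: [[-0.258, 0.966, 0.001], [0.966, 0.258, 0.0], [-0.0, 0.001, -1.0]]
force: [-0.3, -0.6, -0.6]
opening: 1.0
grasp_force: 0.0
```

```bash
python3 - <<'E'
from h import *
s=readout.read_state(); plan(BC+np.array([0,0.02,.25]),down(83),s)
p,d=viewer.capture('top'); plate('top',p,d,[.519,.2007],.14);p,d=viewer.capture('side'); plate('side',p,d,[.519,.2007],.14)
E
```

```text
row [-0.733, -0.28, -0.058, 0.0, -0.0, 0.244] rows~ 4.0
top plate [0.5463 0.1848] rim r 0.1085 1176
side plate [0.5451 0.1836] rim r 0.1111 1059
```

Call:
send_rows(moves=[[-0.73, -0.28, -0.06, 0, 0, 0.24], [-0.73, -0.28, -0.06, 0, 0, 0.24], [-0.73, -0.28, -0.06, 0, 0, 0.24], [-0.73, -0.28, -0.06, 0, 0, 0.24], [-0.73, -0.28, -0.06, 0, 0, 0.24], [-0.73, -0.28, -0.06, 0, 0, 0.24], [-0.73, -0.28, -0.06, 0, 0, 0.24]])

```text
time_s: 22.6
position: [0.5597, -0.2138, 0.2484]
tcp_rot: [[0.111, 0.994, -0.003], [0.994, -0.111, 0.003], [0.002, -0.003, -1.0]]
force: [0.2, -0.0, 0.2]
opening: 1.002
grasp_force: 0.0
```

```bash
python3 - <<'E'
from h import *
import pickle
s=readout.read_state(); w,wd=viewer.capture('wrist'); pickle.dump((s,w,wd),open('/tmp/w3.pkl','wb')); print(s['position'])
p,d=viewer.capture('top'); plate('top',p,d,[.546,.184],.15);q,d2=viewer.capture('side'); plate('side',q,d2,[.546,.184],.15)
np.savez('/tmp/top3.npz',p=p,d=d)
cv2.imwrite('pics/b3.png',np.vstack([cv2.resize(w[::-1,::-1],(480,300)),cv2.resize(p[80:280,180:500],(480,300))])[...,::-1])
E
```

```text
[ 0.55969578 -0.21380872  0.2484236 ]
top plate [0.5517 0.1778] rim r 0.1143 1955
side plate [0.5506 0.1798] rim r 0.1149 1419
```

View pics/b3.png

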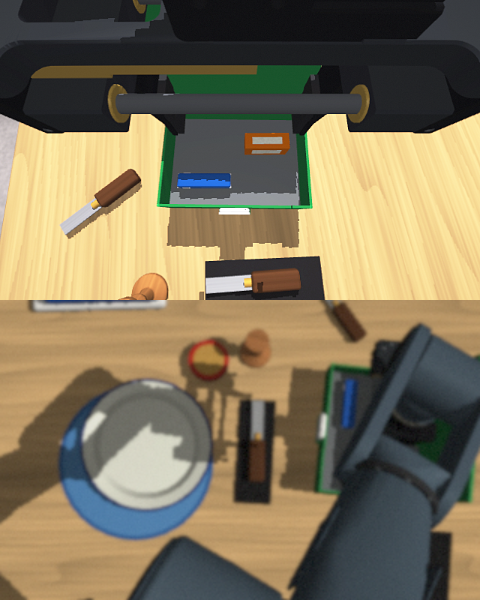

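The lower view shows the plate knocked off the mat's centre to (0.551, 0.178). The spatula is still on its pad. The wrist view shows only two things in the box: the blue case (205,182) and the orange carton (267,142). I'll measure both now, then slide the plate back.

```bash
python3 - <<'E'
from h import *
import pickle
s,w,wd=pickle.load(open('/tmp/w3.pkl','rb')); hs=cv2.cvtColor(w,cv2.COLOR_RGB2HSV); H,S,V=[hs[...,i].astype(int) for i in range(3)]
P=cloud('wrist',wd,s); B=tobox(P.reshape(-1,3)).reshape(400,640,3); ins=(abs(B[...,0])<80)&(abs(B[...,1])<112)&(B[...,2]<90)&(B[...,2]>20)
for n,m,z in [('case',(H>98)&(H<130)&(S>100),.050),('carton',((H<18)|(H>170))&(S>110),.068)]:
    k=max(blobs(m&ins),key=lambda b:b.sum()); print(n,k.sum(),'z',np.percentile(B[k][:,2],[5,50,95]).round(1))
    t=ins&(abs(B[...,2]-z*1000)<6); t=cv2.morphologyEx((t&(cv2.dilate(k.astype(np.uint8),np.ones((9,9)))>0)).astype(np.uint8),cv2.MORPH_OPEN,np.ones((3,3)))
    r=rect('wrist',t,z,s); print(r,tobox([r[0][0]/1000,r[0][1]/1000,z]).round(1))
oth=ins&(B[...,2]>38)&(abs(B[...,0])<75)&(abs(B[...,1])<108)
for b in blobs(oth,60): print('raised',b.sum(),np.median(B[b],0).round())
plan([.5225,.198,.15],down(144.6),s)
s=readout.read_state(); print(s['time_s'])
E
```

```text
case 1386 z [47.9 50.3 51.7]
((619.1227416992188, -203.1515655517578), (24.086669921875, 89.53975677490234), 83.69058227539062) [[-42.   54.2  50. ]]
carton 1167 z [35.1 68.3 69.7]
((506.6170654296875, -254.91357421875), (29.248933792114258, 74.94124603271484), 83.72441101074219) [[ 23.3 -51.   68. ]]
raised 1421 [-42.  54.  50.]
raised 1637 [ 20. -50.  68.]
row [1.62, -0.33, 0.399, -0.001, -0.003, -0.678] rows~ 9.0
22.75
```

Poses are confirmed by size: the case measures 24×90 at (0.619, -0.203), the carton 29×75 at (0.507, -0.255), and nothing else is raised in the box. Now I'll put the plate back.

Call:
send_rows(moves=[[0.95, -0.1, 0.15, 0, 0, -0.3], [0.95, -0.1, 0.15, 0, 0, -0.3], [0.95, -0.1, 0.15, 0, 0, -0.3], [0.95, -0.1, 0.15, 0, 0, -0.3], [0.95, -0.1, 0.15, 0, 0, -0.3], [0.95, -0.1, 0.15, 0, 0, -0.3]])

```text
time_s: 23.35
position: [0.5602, 0.0289, 0.2112]
tcp_rot: [[-0.357, 0.934, -0.004], [0.934, 0.357, 0.003], [0.004, -0.003, -1.0]]
force: [-0.1, -0.7, -0.3]
opening: 0.995
grasp_force: 0.0
```

```bash
python3 - <<'E'
from h import *
plan([.5225,.198,.10],down(144.6))
E
```

```text
row [0.684, 0.102, 0.447, -0.001, -0.003, -0.374] rows~ 5.0
```

Call:
send_rows(moves=[[0.684, 0.1, 0.2, 0, 0, -0.374], [0.684, 0.1, 0.2, 0, 0, -0.374], [0.684, 0.1, 0.2, 0, 0, -0.374], [0.684, 0.1, 0.2, 0, 0, -0.374], [0.684, 0.1, 0.4, 0, 0, -0.374], [0.684, 0.1, 0.45, 0, 0, -0.374], [0.684, 0.1, 0.45, 0, 0, -0.374], [0.684, 0.1, 0.45, 0, 0, -0.374]])

```text
time_s: 24.15
position: [0.5267, 0.1909, 0.1006]
tcp_rot: [[-0.81, 0.586, 0.0], [0.586, 0.81, 0.001], [0.0, 0.001, -1.0]]
force: [1.3, -0.0, 0.6]
opening: 0.997
grasp_force: 0.0
```

```bash
python3 - <<'E'
from h import *
plan([.5225,.198,.011],down(144.6))
v=np.array([-.816,.579]); m=np.array([.519,.2007])+.070*v; plan([*m,.011],down(144.6))
for n in ('side','top'):
    p,d=viewer.capture(n); plate(n,p,d,[.551,.179],.15)
E
```

```text
row [0.03, 0.013, 0.358, 0.0, -0.0, -0.006] rows~ 2.0
row [0.328, 0.011, 0.358, 0.0, -0.0, -0.006] rows~ 3.0
side plate [0.5507 0.1812] rim r 0.1147 1076
top plate [0.5519 0.1778] rim r 0.1147 1265
```

Call:
send_rows(moves=[[0.03, 0.012, 0.15, 0, 0, 0], [0.03, 0.012, 0.27, 0, 0, 0], [0.03, 0.012, 0.34, 0, 0, 0], [0.03, 0.012, 0.358, 0, 0, 0], [0.06, 0.012, 0.358, 0, 0, 0], [0.12, 0.012, 0.358, 0, 0, 0], [0.18, 0.012, 0.358, 0, 0, 0], [0.23, 0.012, 0.358, 0, 0, 0], [0.28, 0.012, 0.358, 0, 0, 0], [0.31, 0.012, 0.358, 0, 0, 0], [0.328, 0.012, 0.358, 0, 0, 0], [0.328, 0.012, 0.358, 0, 0, 0]])

```text
time_s: 25.45
position: [0.4618, 0.2428, 0.0111]
tcp_rot: [[-0.811, 0.585, 0.002], [0.585, 0.811, 0.001], [-0.001, 0.002, -1.0]]
force: [2.8, -0.5, 6.7]
opening: 1.0
grasp_force: 3.1
```

Call:
send_rows(moves=[[0, 0, 0, 0, 0, 0], [-0.06, 0, 0, 0, 0, 0], [-0.08, 0, -0.1, 0, 0, 0], [-0.08, 0, -0.3, 0, 0, 0], [-0.08, 0, -0.5, 0, 0, 0], [-0.08, 0, -0.7, 0, 0, 0], [-0.08, 0, -0.8, 0, 0, 0], [-0.08, 0, -0.8, 0, 0, 0]])

```text
time_s: 26.25
position: [0.4793, 0.2306, 0.214]
tcp_rot: [[-0.81, 0.586, 0.006], [0.586, 0.81, 0.003], [-0.003, 0.006, -1.0]]
force: [0.7, -1.0, 0.1]
opening: 1.004
grasp_force: 0.0
```

```bash
python3 - <<'E'
from h import *
s=readout.read_state(); print(s['position'])
for n in ('side','top'):
    p,d=viewer.capture(n); plate(n,p,d,[.52,.2],.15)
M=np.array([.54,-.03,.25]); plan(M,down(115),s); plan([.5066+.002,-.2549,.12],down(83.7),cmd=(M,down(115)))
E
```

```text
[0.4793252  0.23055817 0.21396698]
side plate [0.5207 0.2016] rim r 0.1146 1466
top plate [0.5221 0.1978] rim r 0.1138 1256
row [-0.808, -0.701, -0.146, 0.004, 0.001, 0.324] rows~ 6.0
row [-0.762, -0.494, 0.52, 0.0, 0.0, 0.348] rows~ 6.0
```

The plate is centred on the mat to within 3 mm. Next is the carton, gripped along its long axis because the gripper's body would hit the open lid otherwise.

Call:
send_rows(moves=[[-0.81, -0.7, -0.15, 0, 0, 0.32], [-0.81, -0.7, -0.15, 0, 0, 0.32], [-0.81, -0.7, -0.15, 0, 0, 0.32], [-0.81, -0.7, -0.15, 0, 0, 0.32], [-0.81, -0.7, -0.15, 0, 0, 0.32], [-0.81, -0.7, -0.15, 0, 0, 0.32], [-0.81, -0.7, -0.15, 0, 0, 0.32]])

```text
time_s: 27.05
position: [0.5388, -0.0334, 0.2453]
tcp_rot: [[-0.424, 0.906, -0.005], [0.906, 0.424, 0.001], [0.003, -0.004, -1.0]]
force: [-0.9, 0.1, -0.6]
opening: 1.003
grasp_force: 0.0
```

Call:
send_rows(moves=[[-0.76, -0.49, 0.3, 0, 0, 0.35], [-0.76, -0.49, 0.3, 0, 0, 0.35], [-0.76, -0.49, 0.3, 0, 0, 0.35], [-0.76, -0.49, 0.3, 0, 0, 0.35], [-0.76, -0.49, 0.3, 0, 0, 0.35], [-0.76, -0.49, 0.3, 0, 0, 0.35], [-0.76, -0.49, 0.3, 0, 0, 0.35], [-0.76, -0.49, 0.3, 0, 0, 0.35]])

```text
time_s: 27.85
position: [0.5091, -0.2522, 0.1715]
tcp_rot: [[0.106, 0.994, -0.003], [0.994, -0.106, 0.003], [0.003, -0.003, -1.0]]
force: [-0.3, 0.1, -0.4]
opening: 1.004
grasp_force: 0.0
```

```bash
python3 - <<'E'
from h import *
import pickle
s=readout.read_state(); w,wd=viewer.capture('wrist'); hs=cv2.cvtColor(w,cv2.COLOR_RGB2HSV); H,S,V=[hs[...,i].astype(int) for i in range(3)]
print(s['position'],tobox(s['position']))
P=cloud('wrist',wd,s); B=tobox(P.reshape(-1,3)).reshape(400,640,3); ins=(abs(B[...,0])<80)&(abs(B[...,1])<112)
k=ins&((H<18)|(H>170))&(S>110)&(abs(B[...,2]-68)<6); print(k.sum(), np.percentile(B[k],[1,99],axis=0).round(1))
g=(abs(B[...,0])<80)&(abs(B[...,1])<125)&(abs(B[...,2]-78)<4)&(H>45)&(H<85); print('side wall rim y',np.percentile(B[g][:,1],[1,99]))
plan(box(23.3,-50,44),down(83.7),s)
plan(box(23.3,-50,75),down(83.7),s)
E
```

```text
[ 0.5090681  -0.25215294  0.17153388] [[ 20.28693704 -48.88946498 171.53387651]]
1619 [[  9.8 -88.   63.4]
 [ 37.7 -14.6  70.1]]
side wall rim y [-115.56975325  119.09641318]
row [-0.013, -0.003, 0.51, -0.002, -0.002, 0.003] rows~ 3.0
row [-0.013, -0.003, 0.386, -0.002, -0.002, 0.003] rows~ 2.0
```

Call:
send_rows(moves=[[-0.013, -0.002, 0.15, 0, 0, 0], [-0.013, -0.002, 0.28, 0, 0, 0], [-0.013, -0.002, 0.34, 0, 0, 0], [-0.013, -0.002, 0.38, 0, 0, 0], [-0.013, -0.002, 0.42, 0, 0, 0], [-0.013, -0.002, 0.46, 0, 0, 0], [-0.013, -0.002, 0.5, 0, 0, 0], [-0.013, -0.002, 0.525, 0, 0, 0], [-0.013, -0.002, 0.525, 0, 0, 0]])

```text
time_s: 28.8
position: [0.5082, -0.2572, 0.0404]
tcp_rot: [[0.107, 0.994, -0.002], [0.994, -0.107, 0.002], [0.001, -0.002, -1.0]]
force: [-0.3, 0.4, 0.6]
opening: 1.001
grasp_force: 0.0
```

Call:
send_rows(moves=[[0, 0, 0, 0, 0, 0], [0, 0, 0, 0, 0, 0], [0, 0, 0, 0, 0, 0], [0, 0, 0, 0, 0, 0], [0, 0, 0, 0, 0, 0], [0, 0, 0, 0, 0, 0]], grip=0.6)

```text
time_s: 29.4
position: [0.5088, -0.2577, 0.0416]
tcp_rot: [[0.107, 0.994, -0.0], [0.994, -0.107, 0.0], [0.0, -0.0, -1.0]]
force: [-0.9, -0.5, 3.0]
opening: 0.856
grasp_force: 30.0
```

Call:
send_rows(moves=[[0, 0, -0.08, 0, 0, 0], [0, 0, -0.2, 0, 0, 0], [0, 0, -0.36, 0, 0, 0], [0, 0, -0.54, 0, 0, 0], [0.2, 0, -0.6, 0, 0, 0], [0.4, 0, -0.6, 0, 0, 0], [0.6, 0, -0.6, 0, 0, 0], [0.8, 0, -0.6, 0, 0, 0], [0.98, 0, -0.6, 0, 0, 0], [0.98, 0, -0.6, 0, 0, 0], [0.98, 0, -0.6, 0, 0, 0]])

```text
time_s: 30.5
position: [0.5348, -0.0129, 0.1912]
tcp_rot: [[0.104, 0.995, -0.001], [0.995, -0.104, 0.0], [0.0, -0.001, -1.0]]
force: [0.8, -0.2, -0.4]
opening: 0.861
grasp_force: 30.0
```

```bash
python3 - <<'E'
from h import *
s=readout.read_state(); print(s['position'],s['opening'],s['grasp_force'])
for n in ('side','top'):
    p,d=viewer.capture(n); plate(n,p,d,[.52,.2],.15)
plan([.521,.170,.10],down(90),s); plan([.521,.170,.019],down(90),s)
E
```

```text
[ 0.53477855 -0.01286119  0.19123116] 0.8609960895147017 29.999896776862442
side plate [0.5206 0.2014] rim r 0.1149 1498
top plate [0.5223 0.2009] rim r 0.1128 1848
row [0.722, -0.13, 0.365, -0.001, -0.0, -0.066] rows~ 5.0
row [0.722, -0.13, 0.689, -0.001, -0.0, -0.066] rows~ 6.0
```

Call:
send_rows(moves=[[0.722, -0.13, 0.2, 0, 0, -0.066], [0.722, -0.13, 0.2, 0, 0, -0.066], [0.722, -0.13, 0.2, 0, 0, -0.066], [0.722, -0.13, 0.2, 0, 0, -0.066], [0.722, -0.13, 0.4, 0, 0, -0.066], [0.722, -0.13, 0.5, 0, 0, -0.066], [0.722, -0.13, 0.6, 0, 0, -0.066], [0.722, -0.13, 0.64, 0, 0, -0.066], [0.722, -0.13, 0.64, 0, 0, -0.066], [0.722, -0.13, 0.64, 0, 0, -0.066]])

```text
time_s: 31.6
position: [0.5229, 0.1682, 0.0321]
tcp_rot: [[0.005, 1.0, 0.0], [1.0, -0.005, 0.001], [0.001, 0.0, -1.0]]
force: [-0.3, -0.1, 0.2]
opening: 0.858
grasp_force: 30.0
```

```bash
python3 - <<'E'
from h import *
s=readout.read_state(); print(s['position'],s['opening'],s['grasp_force'])
plan([.521,.170,.019],down(90),s)
E
```

```text
[0.52292724 0.16818481 0.03209424] 0.8577839252079533 29.999758154153824
row [0.007, -0.008, 0.052, 0.0, -0.0, -0.003] rows~ 1.0
```

Call:
send_rows(moves=[[0.007, -0.008, 0.025, 0, 0, 0], [0.007, -0.008, 0.045, 0, 0, 0], [0.007, -0.008, 0.052, 0, 0, 0], [0.007, -0.008, 0.052, 0, 0, 0]])

```text
time_s: 32.0
position: [0.5198, 0.1709, 0.0185]
tcp_rot: [[0.003, 1.0, -0.001], [1.0, -0.003, 0.001], [0.001, -0.001, -1.0]]
force: [-0.4, 0.2, -0.3]
opening: 0.861
grasp_force: 30.0
```

Call:
send_rows(moves=[[0, 0, 0, 0, 0, 0], [0, 0, 0, 0, 0, 0], [0, 0, 0, 0, 0, 0], [0, 0, 0, 0, 0, 0], [0, 0, -0.05, 0, 0, 0], [0, 0, -0.15, 0, 0, 0], [0, 0, -0.3, 0, 0, 0], [0, 0, -0.5, 0, 0, 0], [0, 0, -0.7, 0, 0, 0], [0, 0, -0.75, 0, 0, 0]], grip=0.97)

```text
time_s: 33.0
position: [0.5234, 0.1712, 0.2126]
tcp_rot: [[0.003, 1.0, 0.011], [1.0, -0.003, 0.002], [0.002, 0.011, -1.0]]
force: [1.1, -0.2, 0.9]
opening: 0.972
grasp_force: 0.0
```

```bash
python3 - <<'E'
from h import *
s=readout.read_state(); print(s['position'],s['opening'],s['grasp_force'])
M=np.array([.56,-.02,.22]); plan(M,down(130),s); plan([.619,-.203,.12],down(173.7),cmd=(M,down(130)))
E
```

```text
[0.52336652 0.17120137 0.21264769] 0.9716176575728883 0.0
row [-0.764, 0.15, -0.029, 0.007, 0.001, -0.447] rows~ 5.0
row [-0.712, -0.29, 0.4, 0.0, 0.0, -0.486] rows~ 6.0
```

Call:
send_rows(moves=[[-0.76, 0.15, -0.03, 0, 0, -0.447], [-0.76, 0.15, -0.03, 0, 0, -0.447], [-0.76, 0.15, -0.03, 0, 0, -0.447], [-0.76, 0.15, -0.03, 0, 0, -0.447], [-0.76, 0.15, -0.03, 0, 0, -0.447], [-0.76, 0.15, -0.03, 0, 0, -0.447], [-0.76, 0.15, -0.03, 0, 0, -0.447]], grip=0.4)

```text
time_s: 33.7
position: [0.5561, -0.019, 0.2131]
tcp_rot: [[-0.64, 0.768, -0.002], [0.768, 0.64, 0.002], [0.003, -0.001, -1.0]]
force: [0.6, 0.3, -0.2]
opening: 0.441
grasp_force: 0.0
```

Call:
send_rows(moves=[[-0.71, -0.29, 0.2, 0, 0, -0.486], [-0.71, -0.29, 0.2, 0, 0, -0.486], [-0.71, -0.29, 0.2, 0, 0, -0.486], [-0.71, -0.29, 0.2, 0, 0, -0.486], [-0.71, -0.29, 0.2, 0, 0, -0.486], [-0.71, -0.29, 0.2, 0, 0, -0.486], [-0.71, -0.29, 0.2, 0, 0, -0.486], [-0.71, -0.29, 0.2, 0, 0, -0.486]])

```text
time_s: 34.5
position: [0.6153, -0.1999, 0.1635]
tcp_rot: [[-0.994, 0.109, -0.001], [0.109, 0.994, 0.001], [0.001, 0.001, -1.0]]
force: [-0.5, 0.1, 0.8]
opening: 0.398
grasp_force: 0.0
```

```bash
python3 - <<'E'
from h import *
s=readout.read_state(); w,wd=viewer.capture('wrist'); hs=cv2.cvtColor(w,cv2.COLOR_RGB2HSV); H,S,V=[hs[...,i].astype(int) for i in range(3)]
print(s['position'],tobox(s['position']),s['opening'])
P=cloud('wrist',wd,s); B=tobox(P.reshape(-1,3)).reshape(400,640,3); ins=(abs(B[...,0])<80)&(abs(B[...,1])<112)
k=ins&(H>98)&(H<130)&(S>100)&(abs(B[...,2]-50)<5); print(k.sum(), np.percentile(B[k],[1,99],axis=0).round(1))
plan(box(-42,53,32),down(173.7),s)
p,d=viewer.capture('top'); plate('top',p,d,[.52,.2],.15); P=cloud('top',d); hs=cv2.cvtColor(p,cv2.COLOR_RGB2HSV)
k=(np.hypot(P[...,0]-.521,P[...,1]-.2)<.09)&(abs(P[...,2]-.044)<.008); k=max(blobs(k,5),key=lambda b:b.sum()); print('carton on plate',rect('top',k,.044),np.median(P[k],0))
E
```

```text
[ 0.61529268 -0.19985927  0.16352242] [[-44.80431834  50.0115815  163.52241504]] 0.3975579366360533
2022 [[-53.    9.8  47.8]
 [-29.8  96.6  52.1]]
row [-0.012, -0.012, 0.526, 0.001, -0.001, 0.0] rows~ 3.0
top plate [0.5231 0.2009] rim r 0.1125 1486
carton on plate ((520.4550170898438, 171.77059936523438), (28.027769088745117, 72.89669036865234), 89.48905181884766) [0.52032972 0.17171099 0.04452994]
```

The carton stands on the plate at (0.520, 0.172) with its top at 44.5 mm. Now the case.

Call:
send_rows(moves=[[-0.012, -0.013, 0.15, 0, 0, 0], [-0.012, -0.013, 0.28, 0, 0, 0], [-0.012, -0.013, 0.35, 0, 0, 0], [-0.012, -0.013, 0.4, 0, 0, 0], [-0.012, -0.013, 0.44, 0, 0, 0], [-0.012, -0.013, 0.48, 0, 0, 0], [-0.012, -0.013, 0.51, 0, 0, 0], [-0.012, -0.013, 0.526, 0, 0, 0], [-0.012, -0.013, 0.526, 0, 0, 0], [-0.012, -0.013, 0.526, 0, 0, 0]])

```text
time_s: 35.6
position: [0.6183, -0.2057, 0.0321]
tcp_rot: [[-0.994, 0.109, -0.0], [0.109, 0.994, 0.0], [0.0, 0.0, -1.0]]
force: [0.1, 0.6, -0.1]
opening: 0.399
grasp_force: 0.0
```

Call:
send_rows(moves=[[0, 0, 0, 0, 0, 0], [0, 0, 0, 0, 0, 0], [0, 0, 0, 0, 0, 0], [0, 0, 0, 0, 0, 0], [0, 0, 0, 0, 0, 0], [0, 0, 0, 0, 0, 0]], grip=0.15)

```text
time_s: 36.2
position: [0.6182, -0.2055, 0.0321]
tcp_rot: [[-0.994, 0.109, -0.0], [0.109, 0.994, 0.0], [0.0, 0.0, -1.0]]
force: [-0.1, 1.4, 3.9]
opening: 0.271
grasp_force: 30.0
```

Call:
send_rows(moves=[[0, 0, -0.08, 0, 0, 0], [0, 0, -0.2, 0, 0, 0], [0, 0, -0.38, 0, 0, 0], [0, 0, -0.56, 0, 0, 0], [0, 0.1, -0.65, 0, 0, 0], [0.1, 0.3, -0.65, 0, 0, 0], [0.2, 0.5, -0.65, 0, 0, 0], [0.3, 0.7, -0.65, 0, 0, 0], [0.4, 0.88, -0.65, 0, 0, 0], [0.4, 0.98, -0.65, 0, 0, 0], [0.4, 0.98, -0.65, 0, 0, 0], [0.4, 0.98, -0.65, 0, 0, 0]])

```text
time_s: 37.4
position: [0.5451, 0.0496, 0.1942]
tcp_rot: [[-0.994, 0.106, -0.001], [0.106, 0.994, -0.0], [0.001, -0.0, -1.0]]
force: [-0.4, 0.3, -0.3]
opening: 0.271
grasp_force: 30.0
```

```bash
python3 - <<'E'
from h import *
s=readout.read_state(); print(s['position'],s['opening'],s['grasp_force'])
for n in ('side','top'):
    p,d=viewer.capture(n); plate(n,p,d,[.52,.2],.15)
plan([.521,.238,.04],down(178),s)
E
```

```text
[0.54509155 0.04963698 0.19423886] 0.2712156969246888 29.999865889549255
side plate [0.521  0.2016] rim r 0.1134 1469
top plate [0.5217 0.2005] rim r 0.1132 1161
row [0.175, 0.739, 0.617, -0.0, -0.001, -0.045] rows~ 5.0
```

Call:
send_rows(moves=[[0.175, 0.74, 0.2, 0, 0, -0.045], [0.175, 0.74, 0.2, 0, 0, -0.045], [0.175, 0.74, 0.2, 0, 0, -0.045], [0.175, 0.74, 0.2, 0, 0, -0.045], [0.175, 0.74, 0.25, 0, 0, -0.045], [0.175, 0.74, 0.4, 0, 0, -0.045], [0.175, 0.74, 0.53, 0, 0, -0.045], [0.175, 0.74, 0.617, 0, 0, -0.045], [0.175, 0.74, 0.617, 0, 0, -0.045], [0.175, 0.74, 0.617, 0, 0, -0.045]])

```text
time_s: 38.5
position: [0.5227, 0.2361, 0.04]
tcp_rot: [[-0.999, 0.04, -0.001], [0.04, 0.999, 0.0], [0.001, 0.0, -1.0]]
force: [0.6, -0.2, 0.6]
opening: 0.274
grasp_force: 30.0
```

```bash
python3 - <<'E'
from h import *
s=readout.read_state(); print(s['position'],s['opening'],s['grasp_force'])
plan([.521,.238,.0095],down(178),s)
E
```

```text
[0.52269591 0.2361166  0.04004811] 0.273814994651083 29.99995529651642
row [0.007, 0.007, 0.122, 0.0, -0.001, -0.003] rows~ 1.0
```

Call:
send_rows(moves=[[0.007, 0.007, 0.05, 0, 0, 0], [0.007, 0.007, 0.09, 0, 0, 0], [0.007, 0.007, 0.11, 0, 0, 0], [0.007, 0.007, 0.12, 0, 0, 0], [0.007, 0.007, 0.12, 0, 0, 0], [0.007, 0.007, 0.12, 0, 0, 0]])

```text
time_s: 39.1
position: [0.5203, 0.2396, 0.0104]
tcp_rot: [[-0.999, 0.038, -0.0], [0.038, 0.999, 0.001], [0.0, 0.001, -1.0]]
force: [-0.6, -0.9, 0.4]
opening: 0.268
grasp_force: 30.0
```

Call:
send_rows(moves=[[0, 0, 0, 0, 0, 0], [0, 0, 0, 0, 0, 0], [0, 0, 0, 0, 0, 0], [0, 0, 0, 0, 0, 0], [0, 0, -0.05, 0, 0, 0], [0, 0, -0.15, 0, 0, 0], [0, 0, -0.3, 0, 0, 0], [0, 0, -0.5, 0, 0, 0], [0, 0, -0.7, 0, 0, 0], [0, 0, -0.9, 0, 0, 0], [0, 0, -0.9, 0, 0, 0]], grip=0.38)

```text
time_s: 40.2
position: [0.5249, 0.2406, 0.2441]
tcp_rot: [[-0.999, 0.038, 0.016], [0.038, 0.999, 0.005], [-0.016, 0.005, -1.0]]
force: [0.5, 0.5, -0.1]
opening: 0.381
grasp_force: 0.0
```

```bash
python3 - <<'E'
from h import *
s=readout.read_state(); print(s['position'],s['opening'],s['joint_positions'].round(0))
p,d=viewer.capture('side'); P=cloud('side',d); B=tobox(P.reshape(-1,3)).reshape(400,640,3); hs=cv2.cvtColor(p,cv2.COLOR_RGB2HSV)
g=(hs[...,0]>45)&(hs[...,0]<85)&(hs[...,1]>80)&(B[...,2]>100)&(B[...,2]<270)&(B[...,0]>60)&(B[...,0]<200)&(abs(B[...,1])<120)
q=B[g]; print(len(q),np.percentile(q,[2,98],axis=0).round()); 
a=np.polyfit(q[:,2],q[:,0],1); print('lid angle',np.pi/2+np.arctan(a[0]),'x at z=81.5',np.polyval(a,81.5))
cv2.imwrite('pics/s3.png',p[60:360,150:450,::-1])
E
```

```text
[0.52488671 0.2405784  0.24409449] 0.38095282267327385 [ 14.  25.  88.   0.  66. -74.]
1711 [[  84. -113.  103.]
 [ 125.   80.  244.]]
lid angle 1.8341879608456062 x at z=81.5 79.66588737188471
```

View pics/s3.png

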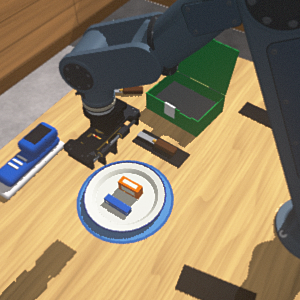

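Both things stand on the plate: the carton at crop (130,185) and the case at (117,205). The spatula is on its pad and the lid is at 1.83 rad. Next I'll close the lid from behind with the fingers shut.

Call:
send_rows(moves=[[0, -0.1, -0.2, 0, 0, 0.1], [0, -0.3, -0.35, 0, 0, 0.5], [0, -0.5, -0.35, 0, 0, 0.5], [0, -0.7, -0.35, 0, 0, 0.5], [0, -0.9, -0.35, 0, 0, 0.5], [0, -1.0, -0.35, 0, 0, 0.5], [0, -1.0, -0.35, 0, 0, 0.5]], grip=0)

```text
time_s: 40.95
position: [0.5099, -0.0149, 0.3214]
tcp_rot: [[-0.675, 0.738, -0.004], [0.738, 0.675, -0.001], [0.002, -0.003, -1.0]]
force: [-0.6, 0.5, 1.0]
opening: 0.006
grasp_force: 0.0
```

```bash
python3 - <<'E'
from h import *
s=readout.read_state(); print(s['position'])
T=box(172,0,330); M=(s['position']+T)/2; M[2]=.335; plan(M,down(105),s); plan(T,tilt(90),cmd=(M,down(105)))
E
```

```text
[ 0.5098805  -0.01493386  0.3214109 ]
row [-0.62, -0.489, -0.054, -0.002, -0.001, 0.305] rows~ 4.0
row [-0.776, -0.148, 0.02, 0.0, -0.0, 0.246] rows~ 4.0
```

Call:
send_rows(moves=[[-0.62, -0.49, -0.06, 0, 0, 0.3], [-0.62, -0.49, -0.06, 0, 0, 0.3], [-0.62, -0.49, -0.06, 0, 0, 0.3], [-0.62, -0.49, -0.06, 0, 0, 0.3], [-0.62, -0.49, -0.06, 0, 0, 0.3]])

```text
time_s: 41.45
position: [0.5267, -0.2126, 0.3364]
tcp_rot: [[-0.267, 0.964, -0.001], [0.964, 0.267, -0.001], [-0.001, -0.001, -1.0]]
force: [-0.1, 0.8, -1.0]
opening: 0.005
grasp_force: 0.0
```

Call:
send_rows(moves=[[-0.78, -0.15, 0, 0, 0, 0.25], [-0.78, -0.15, 0, 0, 0, 0.25], [-0.78, -0.15, 0, 0, 0, 0.25], [-0.78, -0.15, 0, 0, 0, 0.25], [-0.78, -0.15, 0, 0, 0, 0.25], [-0.78, -0.15, 0, 0, 0, 0.25], [-0.78, -0.15, 0, 0, 0, 0.25]])

```text
time_s: 42.15
position: [0.5434, -0.4029, 0.3364]
tcp_rot: [[0.115, 0.993, -0.002], [0.993, -0.115, 0.003], [0.003, -0.003, -1.0]]
force: [0.4, 0.7, 0.7]
opening: 0.002
grasp_force: 0.0
```

```bash
python3 - <<'E'
from h import *
s=readout.read_state(); print(tobox(s['position']),s['joint_positions'].round(0))
plan(box(172,0,205),tilt(90),s)
for th in (1.8,1.7,1.57): plan(box(85-170*np.cos(th)+12.5,0,200),tilt(90),cmd=(box(172,0,205),tilt(90)))
for th in (1.45,1.3): plan(box(85-115*np.cos(th)+3*np.sin(th)+9.5,0,81.5+115*np.sin(th)+3*np.cos(th)),tilt(90),cmd=(box(172,0,205),tilt(90)))
E
```

```text
[[165.59039443   3.96228119 336.43557432]] [-46.  29.  65.   0.  86. -39.]
row [-0.027, -0.015, 0.526, -0.002, -0.002, 0.006] rows~ 3.0
row [0.144, -0.0, 0.02, 0.0, 0.0, 0.0] rows~ 1.0
row [0.21, -0.0, 0.02, 0.0, 0.0, 0.0] rows~ 2.0
row [0.299, 0.0, 0.02, 0.0, 0.0, 0.0] rows~ 2.0
row [0.354, 0.0, 0.036, 0.0, 0.0, 0.0] rows~ 2.0
row [0.421, 0.0, 0.048, 0.0, 0.0, 0.0] rows~ 3.0
```

Call:
send_rows(moves=[[-0.027, -0.015, 0.15, 0, 0, 0], [-0.027, -0.015, 0.3, 0, 0, 0], [-0.027, -0.015, 0.45, 0, 0, 0], [-0.027, -0.015, 0.525, 0, 0, 0], [-0.027, -0.015, 0.525, 0, 0, 0], [-0.027, -0.015, 0.525, 0, 0, 0]])

```text
time_s: 42.75
position: [0.5394, -0.4101, 0.2069]
tcp_rot: [[0.115, 0.993, -0.0], [0.993, -0.115, 0.001], [0.001, -0.001, -1.0]]
force: [0.8, -0.4, 0.3]
opening: 0.005
grasp_force: 0.0
```

Call:
send_rows(moves=[[0.07, 0, 0.01, 0, 0, 0], [0.14, 0, 0.02, 0, 0, 0], [0.19, 0, 0.02, 0, 0, 0], [0.24, 0, 0.02, 0, 0, 0], [0.3, 0, 0.02, 0, 0, 0], [0.355, 0, 0.036, 0, 0, 0], [0.42, 0, 0.048, 0, 0, 0], [0.42, 0, 0.048, 0, 0, 0]])

```text
time_s: 43.55
position: [0.5505, -0.3038, 0.1932]
tcp_rot: [[0.114, 0.993, -0.003], [0.993, -0.114, 0.004], [0.003, -0.003, -1.0]]
force: [-0.0, 0.2, 0.1]
opening: 0.003
grasp_force: 0.0
```

```bash
python3 - <<'E'
from h import *
s=readout.read_state(); print(tobox(s['position']),s['force'])
for th,r in ((1.15,118),(1.0,122),(.85,126),(.7,130),(.55,135),(.4,140),(.3,145),(.2,148),(.14,150)):
    x,z=85-r*np.cos(th)+3*np.sin(th)+9.5, 81.5+r*np.sin(th)+3*np.cos(th); print(th,round(x),round(z)); plan(box(x,0,z),tilt(90),s)
E
```

```text
[[ 66.42819039  -1.31851613 193.18262302]] [-0.0451492   0.16636032  0.14511971]
1.15 49 190
row [0.069, 0.006, 0.011, -0.002, -0.002, 0.006] rows~ 1.0
1.0 31 186
row [0.141, 0.007, 0.03, -0.002, -0.002, 0.006] rows~ 1.0
0.85 14 178
row [0.211, 0.008, 0.061, -0.002, -0.002, 0.006] rows~ 2.0
0.7 -3 168
row [0.277, 0.008, 0.104, -0.002, -0.002, 0.006] rows~ 2.0
0.55 -19 155
row [0.341, 0.009, 0.155, -0.002, -0.002, 0.006] rows~ 2.0
0.4 -33 139
row [0.398, 0.01, 0.219, -0.002, -0.002, 0.006] rows~ 3.0
0.3 -43 127
row [0.437, 0.011, 0.265, -0.002, -0.002, 0.006] rows~ 3.0
0.2 -50 114
row [0.464, 0.011, 0.319, -0.002, -0.002, 0.006] rows~ 3.0
0.14 -54 105
row [0.479, 0.011, 0.353, -0.002, -0.002, 0.006] rows~ 3.0
```

Call:
send_rows(moves=[[0.07, 0.006, 0.011, 0, 0, 0], [0.14, 0.007, 0.03, 0, 0, 0], [0.21, 0.008, 0.06, 0, 0, 0], [0.277, 0.008, 0.104, 0, 0, 0], [0.34, 0.009, 0.155, 0, 0, 0], [0.4, 0.01, 0.22, 0, 0, 0], [0.437, 0.01, 0.265, 0, 0, 0], [0.464, 0.01, 0.32, 0, 0, 0], [0.479, 0.01, 0.35, 0, 0, 0], [0.479, 0.01, 0.35, 0, 0, 0]])

```text
time_s: 44.55
position: [0.5664, -0.1871, 0.1053]
tcp_rot: [[0.116, 0.993, -0.004], [0.993, -0.116, 0.003], [0.002, -0.004, -1.0]]
force: [0.4, 0.4, -0.2]
opening: 0.005
grasp_force: 0.0
```

```bash
python3 - <<'E'
from h import *
s=readout.read_state(); print(tobox(s['position']),s['force'])
lid()
for n in ('side',):
    p,d=viewer.capture(n); B=tobox(cloud(n,d).reshape(-1,3)).reshape(400,640,3); hs=cv2.cvtColor(p,cv2.COLOR_RGB2HSV)
    g=(hs[...,0]>45)&(hs[...,0]<85)&(hs[...,1]>80)&(hs[...,2]>70)&(B[...,2]>70)&(B[...,2]<150)&(abs(B[...,0])<95)&(abs(B[...,1])<120); q=B[g]
    a=np.polyfit(q[:,0],q[:,2],1); print(len(q),'side lid angle',np.arctan(-a[0]))
plan(box(-62,0,90),tilt(90),s); plan(box(-62,0,84.5),tilt(90),s)
E
```

```text
[[-51.38497645  -0.12805111 105.27831898]] [ 0.40566575  0.41200913 -0.21067059]
green pts 343 x [-86.  83.] z [ 77. 427.]
lid angle 0.177
1116 side lid angle 0.09730093846444718
row [0.042, 0.001, 0.061, -0.003, -0.001, 0.005] rows~ 1.0
row [0.042, 0.001, 0.083, -0.003, -0.001, 0.005] rows~ 1.0
```

The lid has come down to about 0.13 rad. Now I'll press it past the clip.

Call:
send_rows(moves=[[0.03, 0, 0.03, 0, 0, 0], [0.042, 0, 0.05, 0, 0, 0], [0.042, 0, 0.06, 0, 0, 0], [0.042, 0, 0.07, 0, 0, 0], [0.042, 0, 0.076, 0, 0, 0], [0.042, 0, 0.083, 0, 0, 0], [0.042, 0, 0.083, 0, 0, 0]])

```text
time_s: 45.35
position: [0.568, -0.1781, 0.0854]
tcp_rot: [[0.116, 0.993, -0.002], [0.993, -0.116, 0.001], [0.001, -0.002, -1.0]]
force: [-0.1, -0.0, 0.1]
opening: 0.007
grasp_force: 0.0
```

Call:
send_rows(moves=[[0, 0, 0.005, 0, 0, 0], [0, 0, 0.01, 0, 0, 0], [0, 0, 0.015, 0, 0, 0], [0, 0, 0.015, 0, 0, 0]])

```text
time_s: 45.75
position: [0.5683, -0.1782, 0.0846]
tcp_rot: [[0.116, 0.993, -0.001], [0.993, -0.116, 0.0], [0.0, -0.001, -1.0]]
force: [-3.2, 1.2, 15.6]
opening: 0.007
grasp_force: 7.7
```

Call:
send_rows(moves=[[0, 0, -0.1, 0, 0, 0], [0, 0, -0.3, 0, 0, 0], [0, 0, -0.5, 0, 0, 0], [0, 0, -0.7, 0, 0, 0], [0, -0.2, -0.8, 0, 0, 0], [0, -0.4, -0.8, 0, 0, 0], [0, -0.5, -0.8, 0, 0, 0], [0, -0.5, -0.8, 0, 0, 0], [0, -0.5, -0.8, 0, 0, 0]])

```text
time_s: 46.65
position: [0.4446, -0.164, 0.2827]
tcp_rot: [[0.117, 0.993, 0.001], [0.993, -0.117, -0.0], [-0.0, 0.001, -1.0]]
force: [-0.2, -0.6, -0.6]
opening: 0.004
grasp_force: 0.0
```

```bash
python3 - <<'E'
from h import *
s=readout.read_state(); print(s['position'],s['force'],s['time_s'])
for n in ('side','top'):
    p,d=viewer.capture(n); P=cloud(n,d); plate(n,p,d,[.521,.201],.15); B=tobox(P.reshape(-1,3)).reshape(400,640,3); hs=cv2.cvtColor(p,cv2.COLOR_RGB2HSV)
    g=(hs[...,0]>45)&(hs[...,0]<85)&(hs[...,1]>80)&(B[...,2]>60)&(B[...,2]<130)&(abs(B[...,0])<80)&(abs(B[...,1])<112); q=B[g]
    a=np.polyfit(q[:,0],q[:,2],1); print(len(q),n,'lid angle',np.arctan(-a[0]).round(3),'z',np.median(q[:,2]).round(1))
    near=np.hypot(P[...,0]-.521,P[...,1]-.2)<.1
    for nm,m in (('case',(hs[...,0]>98)&(hs[...,0]<130)&(hs[...,1]>120)&(P[...,2]>.015)),('carton',(hs[...,0]<18)&(hs[...,1]>110)&(P[...,2]>.012))):
        b=blobs(m&near,10)
        if b: k=max(b,key=lambda b:b.sum()); print(nm,np.percentile(P[k],[2,50,98],axis=0).round(3).tolist())
cv2.imwrite('pics/f.png',np.vstack([cv2.resize(p[70:270,180:500],(480,300)),cv2.resize(q0:=viewer.capture('side')[0][100:320,180:460],(480,377))])[...,::-1])
E
```

```text
[ 0.44460665 -0.16401253  0.28273961] [-0.21083176 -0.5556095  -0.63590892] 46.65
side plate [0.521 0.2  ] rim r 0.1108 1316
1665 side lid angle -0.0 z 84.3
case [[0.476, 0.231, 0.022], [0.517, 0.242, 0.026], [0.561, 0.251, 0.03]]
carton [[0.481, 0.16, 0.014], [0.509, 0.181, 0.043], [0.555, 0.188, 0.047]]
top plate [0.5215 0.1981] rim r 0.1116 1824
2567 top lid angle -0.001 z 85.4
case [[0.48, 0.228, 0.021], [0.52, 0.236, 0.027], [0.56, 0.246, 0.032]]
carton [[0.484, 0.158, 0.019], [0.523, 0.167, 0.044], [0.555, 0.183, 0.05]]
```

View pics/f.png

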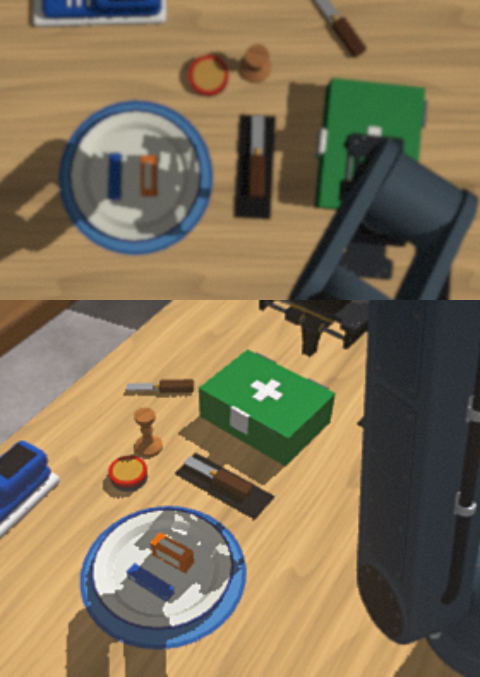

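The final views show everything in place:
- **Lid:** shut, 0.00 rad in both views.
- **Plate:** centred on the mat.
- **Case and carton:** both upright on its floor.
- **Spatula:** lying on its pad.
- **Ornament and tin:** untouched.

I'll hand it in.

```bash
python3 -c "
from rig import ticket
print(ticket.hand_in())"
```

```text
the job is handed in; nothing more can be done
None
```

The job is handed in with no verdict returned; in the last images the lid was shut (0.00 rad), the plate centred on the mat with the tweezer case and plaster carton (the only things in the box) upright on it, the spatula on its pad, and the ornament and tin untouched.

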